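# Stock the bolted counter display case with gift boxes

## Task

Stock the counter display case: swing the red keeper clear of the bolt, draw the bolt fully back and raise the lid, then set every blue gift box upright in the bay with the blue mat and every orange one upright in the bay with the orange mat, putting them down rather than dropping them. Close the lid fully, shoot the bolt fully home, swing the keeper fully back behind it, and slide the case's flush light switch fully towards its green dot. Leave the green box and everything else on the counter where it is.

Things in the scene. Friction and masses are not known exactly. Their poses are not given: they have to be found in the camera images.
- case: White counter display case, 200 mm deep (x), 356 mm wide (y), fixed. Origin: centre of its underside, on the counter; x points to its back, y to its left seen from the robot, z up. 'Case (x, y, z)' below is in this frame, mm. In front a console, x -100 to -25, flat top at z 75, carrying the switch (-y side), the bolt and the red keeper (+y side); behind it the well with two bays.
- well (a point): Middle of the well's floor, case (35, 0, 20), axes as the case's. Inside, the well is x -25 to 95; walls 5 mm thick with rim at z 80, front wall = the console. A 6 mm divider at y 0 (top z 65) splits it into two bays 120 mm deep (x) by 170 mm wide (y 3 to 173 and -3 to -173).
- mat_blue: Dark blue mat, 116 x 164 x 2 mm, fixed on the floor of one of the bays (which one varies). Origin: centre of its underside, on the bay floor; axes as the case's.
- mat_orange: Orange mat, 116 x 164 x 2 mm, fixed in the other bay. Origin as for the blue mat.
- lid (a joint): Hinge of the clear lid, rad: 0 = shut, grows as its front edge rises, stop at 1.75. A friction hinge (0.32 N m) holds it where it is left; it weighs 0.35 kg. Shut, it covers case x -30 to 100, z 80 to 86; a steel tongue (y -12 to 12, top z 85) runs on in front to x -61. The bolt at home lies over this tongue and holds the lid down.
- lid_hinge (a point): Middle of the lid's hinge axis, case (100, 0, 80); the axis runs along the case's y.
- lid_handle (a point): Middle of the lid's bow handle: a round bar 10 mm thick along y, 220 mm long, a post at each end, its axis 34 mm above the lid's top. Shut it lies at case (-14, 0, 120), 16 mm behind the lid's front edge. It turns with the lid and is behind it when that stands up; then the tongue rises 47 mm past the bar's middle, so take the bar about 65 mm to one side of the middle.
- bolt (a joint): Travel of the round barrel bolt, m: 0 = home, over the lid's tongue; grows as it is drawn to the case's +y, stop at 0.050; friction 2 N. The tongue is free from 0.042. Rod 10 mm thick, axis at case x -55, z 93.5, at home from y -30 (round nose) to 85. While the keeper is in place it stops the bolt after about 5 mm.
- bolt_knob (a point): A point on the axis of the bolt's upright round steel knob, 12 mm thick, at z 115.5; the knob's top is at z 127, the rod below it has its top at z 98.5. At home it lies at case (-55, 45). Guide blocks 20 (x) x 10 (y) mm, top z 100.5, stand round the rod at case y 25 and y -25.
- keeper (a joint): Swing of the red keeper about its upright pivot axis at case (-70, 150), rad: 0 = its end stands behind the bolt's tail and blocks it; grows as the peg swings out to the case's front (-x), clockwise from above, stop at 1.1; friction 0.06 N m. The bolt's way is clear above 0.85.
- keeper_peg (a point): A point on the axis of the keeper's upright round red peg, 12 mm thick, 55 mm from the pivot axis, at z 115.5; the peg's top is at z 127, the keeper's arm below it has its top at z 98. At 0 it lies at case (-55, 97), at 1.1 rad about (-110, 113), just beyond the console's front edge.
- light_switch (a joint): Travel of the flush slide switch, m: 0 = off, grows to the case's -y, towards the green dot on the console, stop (on) at 0.024; friction 1.5 N. It stays where it is left.
- switch_rib (a point): Middle of the top of the switch's white cross rib, flush with the console (z 75). Rib 28 (x) x 6 (y) mm, 5 mm above the black switch plate (top z 70, 28 mm wide, reaching 28 mm either side of the rib). Slot: x -77.5 to -47.5, y -155 to -65, floor z 66. At 0 the rib is at case y -98: 30 mm of slot on its +y side are free for a fingertip to push from, down to the plate.
- blue_1: Dark blue gift box with a gold band, 84 (x) x 44 (y) x 46 mm (z), about 0.14 kg, loose, standing on the counter to one or other side of the case; origin: centre of its underside. May be absent.
- blue_2: Dark blue gift box with a gold band, 84 (x) x 44 (y) x 46 mm (z), about 0.14 kg, loose, standing on the counter to one or other side of the case; origin: centre of its underside. May be absent.
- orange_1: Orange gift box with a gold band, 84 (x) x 44 (y) x 46 mm (z), about 0.14 kg, loose, standing on the counter to one or other side of the case; origin: centre of its underside. May be absent.
- orange_2: Orange gift box with a gold band, 84 (x) x 44 (y) x 46 mm (z), about 0.14 kg, loose, standing on the counter to one or other side of the case; origin: centre of its underside. May be absent.
- green_box: Green gift box of the same size as the blue and orange ones, a bystander.
- jar: Bystander: glass jar, 80 mm wide, 120 mm tall; origin under its centre.
- tin: Bystander: round orange and blue tin, 100 mm wide, 45 mm tall.
- bars: Bystander: stack of chocolate bars, 150 x 70 x 40 mm.
- scoop: Bystander: 200 mm spoon with a white handle, lying behind the case.
- ribbon: Bystander: red ribbon spool, 70 mm wide, 31 mm tall.
- card_stand: Bystander: small wooden card stand with a white plate, 100 mm wide, 75 mm tall.

How it is judged:
By the outcome, as a careful person would: the job done as asked, in the order asked, and still so for the second after the job is handed in, with the robot touching nothing.
Of blue_1, blue_2, orange_1, orange_2 only 2 to 4 are there at a start; the rules pass over those that are not, and their reading is None.
At some moment in a run one of blue_1, blue_2, orange_1, orange_2 may be knocked a few centimetres aside while the robot is not near it.
It also fails if it takes over 210 s, if anything falls off the work surface, if the arm or the gripper's body presses on something with over 40 N, if the wrist force passes 120 N, or if a joint passes its speed limit or range.

## Robot

A 6-joint arm with a two-finger parallel gripper is mounted at the origin on the work surface. World frame = base frame: x ahead of the robot, y to its left, z up, the work surface at z = 0. Lengths are in mm, angles in rad, forces in N, time in s.
With the tool pointing down it reaches from about 425 to 950 mm from the base axis. Payload 3.5 kg.
Tool frame: the origin (TCP) lies midway between the tips of the shut fingers; the grasp point (between the pads) lies 19 mm behind it; z points along the fingers, y is the line along which they close (so a half turn about z gives the same grasp; the last joint's range is limited). The gripper opens to 85 mm and grips with 20 to 120 N. Pads are 22 mm wide; open, the fingers measure 114 mm over their backs; the gripper's body (76 mm by 85 mm) begins 54 mm behind the grasp point. The pads swing forward as they close: fully open they stand 13 mm farther back than shut.
Start: joints at [1.029, 0.286, 1.577, -0, 1.279, -0.15], TCP at [257.714, 623.851, 231.325] pointing down, gripper open.
Joint ranges: [-2.77, 2.77], [-0.9, 2.22], [0.21, 2.48], [-1.53, 4.67], [0.24, 2.81], [-2.84, 2.84]. Speed limits (rad/s): [2.79, 2.79, 3.14, 3.14, 3.14, 3.14].

## Interface

Orientations are given as a unit quaternion [x, y, z, w].
In Python, from bench import robot, imaging, workorder gives the robot as it stands.
- The arm moves only by the tool servo_tool, never from a script. Its argument "steps" is a list of rows, each a list of 3 entries, a list of its own where there are three numbers: the shift along the tool's x, y, z in m, then the turn, a rotation vector about the tool's x, y, z in rad, then the closure, from -1 (fully open) to 1 (shut), so that 0 is half open. A call has 1 to 5 rows; each row is the pose to reach, as a shift and turn from the pose commanded when the call began, along the tool's axes at that moment; what a row does not reach only later rows make up. A row lasts 1/10 s, in which the tool goes at most 50 mm and 8.59 degrees, less where a joint would pass 70% of its speed; a pose out of reach is approached as far as the arm can. A call with a gripper value outside its range is refused whole. The fingers move at their own pace and stop on an object; the grip force is fixed at half the most. Time passes only in rows, so rows that repeat a pose let the fingers close. It gives the time, the measured TCP pose, the force, the opening and the grip force at its end, in the units of the state.
- robot.observe(): the state, without advancing time (a new reading comes with each control period).
- imaging.capture(name): name is "scene" or "top" or "wrist"; returns the picture (400x640x3 uint8, red, green, blue); there is no depth.
- imaging.calibration(name): a dict with "fx", "fy", "cx", "cy" (pixels), "rvec" (rotation vector, rad) and "tvec" (3), from world to camera coordinates, as OpenCV has them; the wrist camera has in their place "T_tool_cam" (4x4, takes a point from camera to tool coordinates, whose origin is the TCP and whose axes are the flange's). Camera axes: x right, y down, z forward; pixel columns grow to the right and rows downward; lengths in mm; the calibration is good to about 2 mm. The wrist camera is an equidistant fisheye: a pixel r from the principal point sees the ray r / f radians off the axis. A picture is of the moment at which its call begins: read the wrist's pose just before it. calibration takes no time and is no camera call.
- workorder.close_job(): hands the job in; it is judged then, once.
The state is a dict: "clock": time; "joints": joint angles; "qvel": joint speeds; "effort": joint torques, N m; "eef_pos": TCP position; "orientation": TCP orientation; "contact_force": force on the tool from outside, world axes, zero at the start; "wrist_torque": the same for the moment, N m; "grip_width": finger opening in mm; "gripper_force": force on a finger pad.
Only numpy, scipy, OpenCV 4.12 (cv2) and the standard library are available. Lean on these libraries where they do the work, as an engineer would, in place of code of your own. Each camera call takes 0.05 s, during which the arm holds its last target. There are 200 camera calls.

## Working session

There is one attempt and no reset: what is moved stays moved. The work goes in short steps, Python scripts to look and compute and a tool call to move; the robot and the scene stay as the last step left them, time stands still between calls to the robot, and variables do not carry over. Pictures are saved under pics/ and viewed, at most 14 in all, crops included, and the job is handed in when it is done.

Besides the shell and the picture viewer there is one more tool, called after ">>>" as name(argument=value, ...) on one line, values as JSON. servo_tool: Moves the arm, as the interface text tells. Its arguments: {"type":"object","properties":{"steps":{"type":"array"}},"required":["steps"]}

```bash
mkdir -p pics; ls
python3 - <<'E'
from bench import robot, imaging
import cv2
s=robot.observe(); print({k:s[k] for k in('clock','eef_pos','orientation','grip_width')})
for n in('scene','top','wrist'):
    print(n,imaging.calibration(n))
for n in('scene','top'):
    im=imaging.capture(n); cv2.imwrite(f'pics/{n}0.png',cv2.cvtColor(im,cv2.COLOR_RGB2BGR))
E
```

```text
pics
{'clock': 0.0, 'eef_pos': array([257.37796073, 623.27196637, 229.90719864]), 'orientation': array([ 1.94660217e-01,  9.80869986e-01, -1.14153890e-03, -4.08472698e-04]), 'grip_width': 85.38632011738247}
scene {'fx': 411.4377958825651, 'fy': 411.4377958825651, 'cx': 316.8015397333827, 'cy': 202.06200833057397, 'rvec': array([ 2.36215038,  0.86854113, -0.3081879 ]), 'tvec': array([-427.52838134, -222.70441374, 1762.34917692])}
top {'fx': 401.63110063311314, 'fy': 401.63110063311314, 'cx': 318.19787949079364, 'cy': 202.17331759907776, 'rvec': array([ 2.1023449 , -2.11186118,  0.22588988]), 'tvec': array([1.10953300e+00, 5.80410966e+02, 1.28566187e+03])}
wrist {'fx': 309.70691628693146, 'fy': 309.70691628693146, 'cx': 320.6707517867576, 'cy': 195.44613029224985, 'T_tool_cam': array([[-1.16904161e-03, -9.64222943e-01, -2.65090078e-01,
         6.80623228e+01],
       [ 9.99999057e-01, -1.31827045e-03,  3.85024269e-04,
         2.46073347e-01],
       [-7.20709651e-04, -2.65089378e-01,  9.64223575e-01,
        -1.42951066e+02],
       [ 0.00000000e+00,  0.00000000e+00,  0.00000000e+00,
         1.00000000e+00]])}
```

View pics/top0.png

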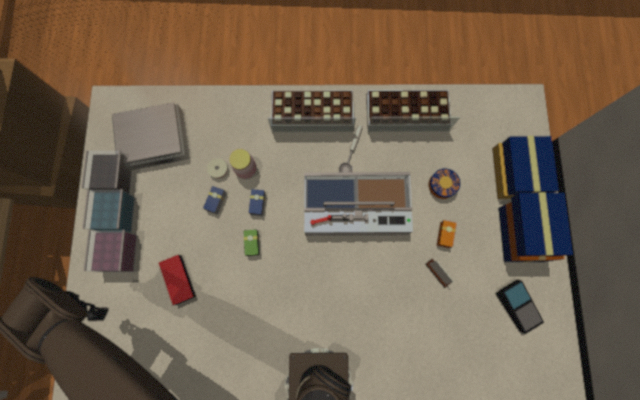

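View pics/scene0.png

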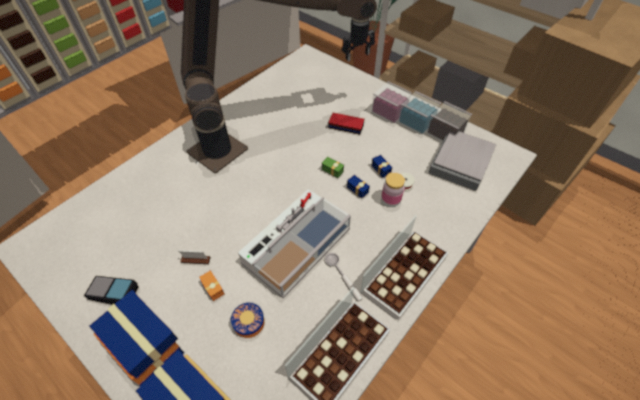

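The top view shows two blue boxes at about (214,200) and (257,203), an orange one at (448,234), and the green one at (251,242). The case spans about (304–412, 175–235), with the blue mat on the left (+y). I'll enlarge that area next.

```bash
cat > h.py <<'E'
from bench import robot, imaging
import cv2, numpy as np
from scipy.spatial.transform import Rotation as R
def pix2w(name,uv,z):
    c=imaging.calibration(name); Rm=R.from_rotvec(c['rvec']).as_matrix(); o=-Rm.T@c['tvec']
    d=Rm.T@np.array([(uv[0]-c['cx'])/c['fx'],(uv[1]-c['cy'])/c['fy'],1]); return o+d*(z-o[2])/d[2]
def wrist2w(uv,z,s):
    c=imaging.calibration('wrist'); v=np.array([uv[0]-c['cx'],uv[1]-c['cy']]); r=np.hypot(*v); th=r/c['fx']
    d=np.r_[v/max(r,1e-9)*np.sin(th),np.cos(th)]; T=c['T_tool_cam']; Rt=R.from_quat(s['orientation']).as_matrix()
    o=Rt@T[:3,3]+s['eef_pos']; d=Rt@T[:3,:3]@d; return o+d*(z-o[2])/d[2]
def w2wrist(p,s):
    c=imaging.calibration('wrist'); T=c['T_tool_cam']; Rt=R.from_quat(s['orientation']).as_matrix()
    q=T[:3,:3].T@(Rt.T@(np.array(p)-s['eef_pos'])-T[:3,3]); th=np.arctan2(np.hypot(q[0],q[1]),q[2]); r=th*c['fx']
    return np.r_[c['cx'],c['cy']]+r*q[:2]/np.hypot(q[0],q[1])
def save(im,f,box=None,k=1):
    if box: im=im[box[1]:box[3],box[0]:box[2]]
    im=cv2.resize(im,None,fx=k,fy=k,interpolation=cv2.INTER_CUBIC); cv2.imwrite('pics/'+f,cv2.cvtColor(im,cv2.COLOR_RGB2BGR))
def yaw(s): # direction of tool x axis in world, and tool z
    M=R.from_quat(s['orientation']).as_matrix(); return np.arctan2(M[1,0],M[0,0]),M[:,2]
E
python3 - <<'E'
from h import *
im=cv2.cvtColor(cv2.imread('pics/top0.png'),cv2.COLOR_BGR2RGB)
save(im,'top0c.png',(195,160,465,270),2.95)
hsv=cv2.cvtColor(im,cv2.COLOR_RGB2HSV)
for n,uv in(('b1',(214,200)),('b2',(257,203)),('or',(448,234)),('gr',(251,242))): print(n,pix2w('top',uv,46))
for uv in((304,235),(412,234)): print(pix2w('top',uv,0),pix2w('top',uv,75))
E
```

```text
b1 [593.31768136 353.3298399   46.        ]
b2 [582.16836089 206.54685343  46.        ]
or [ 473.20454451 -434.50799064   46.        ]
gr [449.41753864 222.77299944  46.        ]
[478.23580359  48.11781378   0.        ] [468.14109483  45.33934077  75.        ]
[ 480.00484399 -325.07844687    0.        ] [ 469.81398766 -307.57365531   75.        ]
```

View pics/top0c.png

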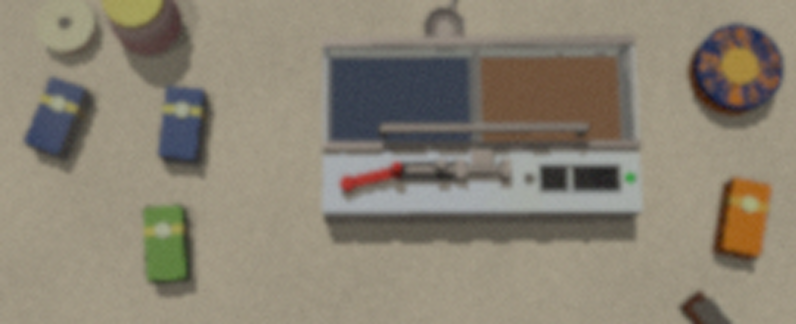

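The crop shows the case's console front edge at about (324,213)–(640,213) and its rear rim at (324,45)–(634,40). The red peg is at (397,169), its pivot at (347,184), and the switch is at right with its green dot at (631,177). There are two blue boxes, one orange and one green.

Run:
```python
from h import *
f=lambda x,y,z: pix2w('top',(195+x/2.95-.33,160+y/2.95-.33),z)
a=f(324,213,75);b=f(640,213,75);c=f(324,46,80);d=f(635,39,80)
print(a,b,c,d)
v=(a-b)[:2]; print('width',np.linalg.norm(v),np.linalg.norm((c-d)[:2]),'yaw front',np.arctan2(-v[0],v[1]),'back',np.arctan2(-(c-d)[0],(c-d)[1]),'centre',(a+b+c+d)/4)
print('depth',c-a,d-b)
print('peg',f(397,169,127),'pivot',f(347,184,98),'dot',f(631,177,75),'handleends',f(381,128,120),f(588,130,120))
```

```text
[478.42544534  43.73450605  75.        ] [ 476.81784441 -306.70733945   75.        ] [669.46661627  44.12872236  80.        ] [ 676.02580879 -310.62628339   80.        ]
width 350.44553279841705 354.8156381991484 yaw front -0.004587322202503512 back 0.018487252129630843 centre [ 575.1839287  -132.36759861   77.5       ]
depth [191.04117093   0.39421631   5.        ] [199.20796438  -3.91894393   5.        ]
peg [518.24997712 -36.37552508 127.        ] pivot [507.0419481   17.80353719  98.        ] dot [ 517.33303997 -298.84937694   75.        ] handleends [564.88559872 -19.6162509  120.        ] [ 561.59432565 -244.6324699   120.        ]
```

>>> servo_tool(steps=[[[-0.208, -0.13, 0], [0, 0, -0.39], -1], [[-0.208, -0.13, 0], [0, 0, -0.39], -1], [[-0.208, -0.13, 0], [0, 0, -0.39], -1], [[-0.208, -0.13, 0], [0, 0, -0.39], -1], [[-0.208, -0.13, 0], [0, 0, -0.39], -1]])

```text
clock: 0.6
eef_pos: [400.9, 422.3, 230.8]
orientation: [0.001, 1.0, -0.0, -0.0]
contact_force: [0.6, 0.7, 0.4]
grip_width: 85.6
gripper_force: 0.0
```

>>> servo_tool(steps=[[[-0.04, -0.24, 0], [0, 0, 0], -0.3], [[-0.04, -0.24, 0], [0, 0, 0], -0.3], [[-0.04, -0.24, 0], [0, 0, 0], -0.3], [[-0.04, -0.24, 0], [0, 0, 0], -0.3], [[-0.04, -0.24, 0], [0, 0, 0], -0.3]])

```text
clock: 1.1
eef_pos: [439.5, 182.0, 230.9]
orientation: [0.001, 1.0, -0.0, -0.0]
contact_force: [0.6, -0.1, -0.0]
grip_width: 55.4
gripper_force: 0.0
```

>>> servo_tool(steps=[[[-0.06, -0.24, 0], [0, 0, 0], -0.3], [[-0.06, -0.24, 0], [0, 0, 0], -0.3], [[-0.06, -0.24, 0], [0, 0, 0], -0.3], [[-0.06, -0.24, 0], [0, 0, 0], -0.3], [[-0.06, -0.24, 0], [0, 0, 0], -0.3]])

```text
clock: 1.6
eef_pos: [499.3, -58.0, 231.1]
orientation: [0.001, 1.0, 0.0, -0.0]
contact_force: [0.1, 0.4, 0.3]
grip_width: 55.3
gripper_force: 0.0
```

>>> servo_tool(steps=[[[-0.01, -0.03, 0], [0, 0, 0], -0.3], [[-0.01, -0.03, 0], [0, 0, 0], -0.3], [[-0.01, -0.03, 0], [0, 0, 0], -0.3]])

```text
clock: 1.9
eef_pos: [509.0, -86.2, 230.7]
orientation: [0.002, 1.0, 0.0, -0.001]
contact_force: [-0.5, 1.2, -1.3]
grip_width: 55.6
gripper_force: 0.0
```

Run:
```python
from h import *
s=robot.observe(); print(s['clock'],s['eef_pos'],yaw(s),s['grip_width'],s['joints'])
np.save('s1.npy',s,allow_pickle=True)
save(imaging.capture('wrist'),'w1.png',None,1.25)
```

```text
1.9 [509.00729366 -86.19474632 230.67565084] (np.float64(3.1381992243044943), array([-1.42711291e-03,  9.74785320e-04, -9.99998507e-01])) 55.56757433795539 [-3.64658120e-01 -6.60602498e-02  1.96191735e+00  4.23699589e-04
  1.24741649e+00 -1.93219530e+00]
```

View pics/w1.png

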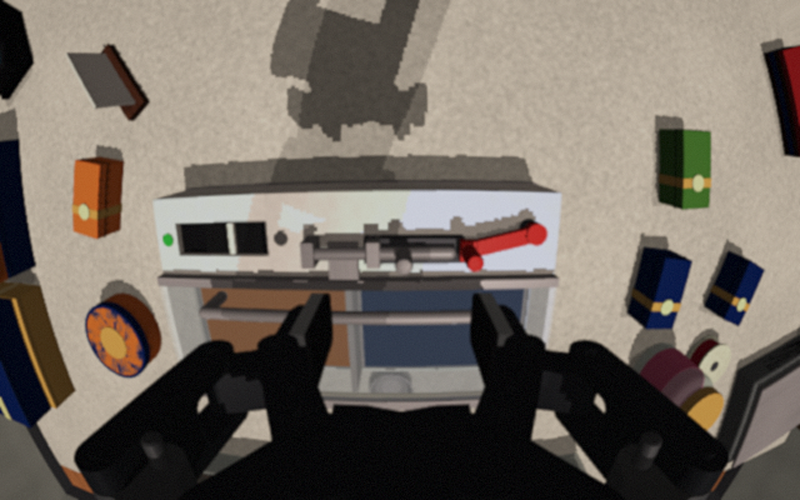

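The wrist view shows the console's front corners at (156,198) and (558,193), the pivot at (537,233), the peg top at (474,264) and the knob top at (404,266). The rib is at (232,238), the green dot at (168,239), and the handle ends at about (207,313) and (470,317).

Run:
```python
from h import *
s=np.load('s1.npy',allow_pickle=True).item()
f=lambda x,y,z: wrist2w(((x+.5)/1.25-.5,(y+.5)/1.25-.5),z,s)[:2]
for n,x,y,z in(('fl',558,193,75),('fr',156,198,75),('peg',474,264,127),('pivot',537,232,105),('knob',404,266,127),('rib',232,238,75),('dot',168,239,75),('lidcorner+',556,280,86),('lidcorner-',161,280,86)): print(n,f(x,y,z).round(1))
```

```text
fl [479.9  43.8]
fr [ 478.8 -305. ]
peg [522.9 -35.9]
pivot [505.8  16. ]
knob [523.9 -83.4]
rib [ 516.7 -229. ]
dot [ 516.9 -296.9]
lidcorner+ [551.7  44.7]
lidcorner- [ 552.8 -305.3]
```

>>> servo_tool(steps=[[[-0.015, 0.052, 0.02], [0, 0, 0], 0.1], [[-0.015, 0.052, 0.07], [0, 0, 0], 0.1], [[-0.015, 0.052, 0.1], [0, 0, 0], 0.1], [[-0.015, 0.052, 0.128], [0, 0, 0], 0.1], [[-0.015, 0.052, 0.128], [0, 0, 0], 0.1]])

```text
clock: 2.45
eef_pos: [521.6, -31.5, 99.6]
orientation: [-0.0, 1.0, 0.001, -0.003]
contact_force: [-0.5, -0.5, -1.1]
grip_width: 38.7
gripper_force: 0.0
```

>>> servo_tool(steps=[[[0, 0, 0], [0, 0, 0], 0.5], [[0, 0, 0], [0, 0, 0], 0.8], [[0, 0, 0], [0, 0, 0], 1], [[0, 0, 0], [0, 0, 0], 1], [[0, 0, 0], [0, 0, 0], 1]])

```text
clock: 2.95
eef_pos: [525.9, -35.3, 105.4]
orientation: [0.001, 1.0, -0.002, 0.002]
contact_force: [1.2, -3.9, -1.2]
grip_width: 9.7
gripper_force: 58.5
```

>>> servo_tool(steps=[[[0.006, -0.001, 0], [0, 0, 0], 1], [[0.012, -0.002, 0], [0, 0, 0], 1], [[0.018, -0.002, 0], [0, 0, 0], 1], [[0.024, -0.001, 0], [0, 0, 0], 1], [[0.03, 0, 0], [0, 0, 0], 1]])

```text
clock: 3.45
eef_pos: [495.2, -35.5, 105.2]
orientation: [0.001, 1.0, -0.002, 0.001]
contact_force: [2.1, -6.4, -0.6]
grip_width: 9.6
gripper_force: 59.5
```

>>> servo_tool(steps=[[[0.006, 0.002, 0], [0, 0, 0], 1], [[0.016, 0.008, 0], [0, 0, 0], 1], [[0.026, 0.016, 0], [0, 0, 0], 1], [[0.027, 0.018, 0], [0, 0, 0], 1], [[0.027, 0.018, 0], [0, 0, 0], 1]])

```text
clock: 3.95
eef_pos: [465.3, -19.5, 105.0]
orientation: [-0.001, 1.0, -0.005, -0.003]
contact_force: [-11.7, -16.6, 8.1]
grip_width: 9.4
gripper_force: 60.8
```

>>> servo_tool(steps=[[[0, 0, 0], [0, 0, 0], 0.5], [[0, 0, 0], [0, 0, 0], 0.2], [[0, 0, -0.03], [0, 0, 0], 0.1], [[0, 0, -0.04], [0, 0, 0], 0.1], [[-0.03, -0.035, -0.04], [0, 0, 0], 0.1]])

```text
clock: 4.45
eef_pos: [497.0, -48.2, 145.2]
orientation: [-0.001, 1.0, 0.001, 0.001]
contact_force: [1.1, 0.4, 1.1]
grip_width: 38.2
gripper_force: 0.0
```

>>> servo_tool(steps=[[[-0.027, -0.035, 0], [0, 0, 0], 0.1], [[-0.027, -0.035, 0.035], [0, 0, 0], 0.1], [[-0.027, -0.035, 0.035], [0, 0, 0], 0.6], [[-0.027, -0.035, 0.035], [0, 0, 0], 1], [[-0.027, -0.035, 0.035], [0, 0, 0], 1]])

```text
clock: 4.95
eef_pos: [523.1, -84.9, 107.4]
orientation: [0.0, 1.0, 0.0, -0.001]
contact_force: [0.7, -1.4, -9.7]
grip_width: 9.6
gripper_force: 58.4
```

>>> servo_tool(steps=[[[0, 0, 0], [0, 0, 0], 1], [[0, 0, 0], [0, 0, 0], 1]])

```text
clock: 5.15
eef_pos: [523.1, -84.9, 107.4]
orientation: [0.001, 1.0, 0.001, -0.001]
contact_force: [0.2, 0.3, -11.5]
grip_width: 9.7
gripper_force: 58.4
```

>>> servo_tool(steps=[[[0, 0.01, 0], [0, 0, 0], 1], [[0, 0.02, 0], [0, 0, 0], 1], [[0, 0.03, 0], [0, 0, 0], 1], [[0, 0.04, 0], [0, 0, 0], 1], [[0, 0.05, 0], [0, 0, 0], 1]])

```text
clock: 5.65
eef_pos: [523.1, -36.4, 107.5]
orientation: [-0.001, 1.0, -0.002, -0.002]
contact_force: [-7.0, -32.6, -16.6]
grip_width: 9.4
gripper_force: 58.6
```

>>> servo_tool(steps=[[[0, 0.003, 0], [0, 0, 0], 1], [[0, 0.004, 0], [0, 0, 0], 1], [[0, 0.004, 0], [0, 0, 0], 1]])

```text
clock: 5.95
eef_pos: [523.1, -36.7, 107.4]
orientation: [-0.001, 1.0, -0.006, -0.002]
contact_force: [-5.2, -20.9, -14.2]
grip_width: 9.3
gripper_force: 58.8
```

>>> servo_tool(steps=[[[0, -0.003, 0], [0, 0, 0], 0.5], [[0, -0.003, 0], [0, 0, 0], 0.1], [[0, -0.003, 0], [0, 0, 0], 0.1], [[0, -0.003, -0.04], [0, 0, 0], 0.1], [[0, -0.003, -0.07], [0, 0, 0], 0.1]])

```text
clock: 6.45
eef_pos: [526.0, -34.1, 181.4]
orientation: [0.0, 1.0, 0.0, 0.002]
contact_force: [0.0, -0.3, -0.0]
grip_width: 38.6
gripper_force: 0.0
```

>>> servo_tool(steps=[[[-0.041, -0.163, 0], [0, 0, 0.75], 0.1], [[-0.041, -0.163, 0], [0, 0, 0.75], 0.1], [[-0.041, -0.163, 0], [0, 0, 0.75], 0.1], [[-0.041, -0.163, 0], [0, 0, 0.75], 0.1], [[-0.041, -0.163, 0], [0, 0, 0.75], 0.1]])

```text
clock: 6.95
eef_pos: [567.5, -200.9, 180.8]
orientation: [0.371, 0.929, -0.0, 0.003]
contact_force: [-0.0, 1.3, 0.1]
grip_width: 38.3
gripper_force: 0.0
```

>>> servo_tool(steps=[[[0, 0, 0], [0, 0, 0.74], 0.1], [[0, 0, 0], [0, 0, 0.74], 0.1], [[0, 0, 0], [0, 0, 0.74], 0.1], [[0, 0, 0], [0, 0, 0.74], 0.1], [[0, 0, 0], [0, 0, 0.74], 0.1]])

```text
clock: 7.45
eef_pos: [567.1, -197.5, 180.7]
orientation: [0.68, 0.733, 0.001, 0.002]
contact_force: [-0.0, 0.5, 0.1]
grip_width: 38.3
gripper_force: 0.0
```

>>> servo_tool(steps=[[[0, 0, 0], [0, 0, 0.075], 0.1], [[0, 0, 0], [0, 0, 0.075], 0.1]])

```text
clock: 7.65
eef_pos: [566.9, -197.6, 180.4]
orientation: [0.705, 0.709, 0.001, 0.002]
contact_force: [0.2, -0.3, 0.6]
grip_width: 38.4
gripper_force: 0.0
```

Run:
```python
from h import *
s=robot.observe(); print(s['clock'],s['eef_pos'],yaw(s),s['grip_width'],s['joints'])
np.save('s2.npy',s,allow_pickle=True)
save(imaging.capture('wrist'),'w2.png',None,1.25)
```

```text
7.65 [ 566.85342678 -197.62475833  180.43976756] (np.float64(1.5758837093945457), array([ 0.00423565, -0.00128389, -0.99999021])) 38.431987092351655 [-5.04727405e-01  1.67685391e-01  1.81359954e+00  1.01009976e-03
  1.15597956e+00 -5.10222640e-01]
```

View pics/w2.png

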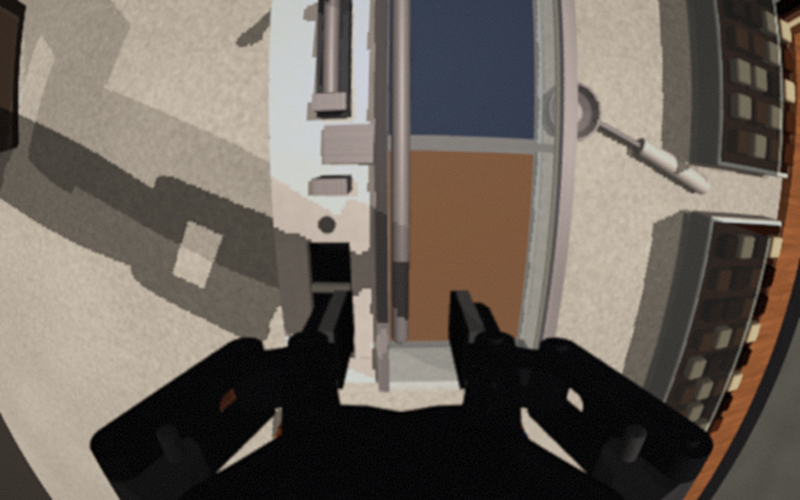

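The wrist view shows the bolt's nose drawn back at about (332,100), clear of the tongue at (350,143). The handle bar at x≈400 lies midway between the fingers, so I'll go down and grip it.

>>> servo_tool(steps=[[[0, -0.001, 0.03], [0, 0, 0], 0.1], [[0, -0.001, 0.071], [0, 0, 0], 0.1], [[0, -0.001, 0.071], [0, 0, 0], 0.5], [[0, -0.001, 0.071], [0, 0, 0], 1], [[0, -0.001, 0.071], [0, 0, 0], 1]])

```text
clock: 8.2
eef_pos: [566.8, -197.6, 108.9]
orientation: [0.706, 0.708, 0.003, 0.002]
contact_force: [6.4, 2.5, -8.1]
grip_width: 7.7
gripper_force: 58.3
```

>>> servo_tool(steps=[[[0, 0, 0], [0, 0, 0], 1], [[0, 0, 0], [0, 0, 0], 1]])

```text
clock: 8.4
eef_pos: [566.9, -197.6, 109.1]
orientation: [0.706, 0.709, 0.003, 0.003]
contact_force: [6.6, 1.0, -7.8]
grip_width: 7.6
gripper_force: 58.3
```

>>> servo_tool(steps=[[[0, 0.0046, -0.0112], [0, 0, 0], 1], [[0, 0.0102, -0.0218], [0, 0, 0], 1], [[0, 0.0169, -0.0319], [0, 0, 0], 1], [[0, 0.0246, -0.0412], [0, 0, 0], 1], [[0, 0.0331, -0.0497], [0, 0, 0], 1]])

```text
clock: 8.9
eef_pos: [596.9, -197.5, 157.1]
orientation: [0.705, 0.709, -0.001, -0.001]
contact_force: [-1.8, -0.1, -7.2]
grip_width: 7.3
gripper_force: 58.3
```

>>> servo_tool(steps=[[[0, 0.0094, -0.0077], [0, 0, 0], 1], [[0, 0.0195, -0.0143], [0, 0, 0], 1], [[0, 0.0302, -0.0199], [0, 0, 0], 1], [[0, 0.0414, -0.0244], [0, 0, 0], 1], [[0, 0.053, -0.0278], [0, 0, 0], 1]])

```text
clock: 9.4
eef_pos: [649.9, -197.4, 188.8]
orientation: [0.706, 0.709, -0.001, -0.002]
contact_force: [-6.8, 3.8, 4.1]
grip_width: 7.5
gripper_force: 58.7
```

>>> servo_tool(steps=[[[0, 0.0118, -0.0022], [0, 0, 0], 1], [[0, 0.0239, -0.0032], [0, 0, 0], 1], [[0, 0.0359, -0.003], [0, 0, 0], 1], [[0, 0.0479, -0.0016], [0, 0, 0], 1], [[0, 0.0597, 0.001], [0, 0, 0], 1]])

```text
clock: 9.9
eef_pos: [712.2, -197.3, 190.9]
orientation: [0.706, 0.709, 0.001, 0.002]
contact_force: [-4.5, 3.2, 6.1]
grip_width: 7.2
gripper_force: 59.3
```

>>> servo_tool(steps=[[[0, 0.0115, 0.0037], [0, 0, 0], 1], [[0, 0.0115, 0.0037], [0, 0, 0], 1]])

```text
clock: 10.1
eef_pos: [725.5, -197.4, 185.9]
orientation: [0.705, 0.709, 0.003, 0.004]
contact_force: [2.0, 3.5, 4.8]
grip_width: 7.0
gripper_force: 60.1
```

>>> servo_tool(steps=[[[0, 0, 0], [0, 0, 0], 0.7], [[0, 0, 0], [0, 0, 0], 0.65], [[0, 0, -0.02], [0, 0, 0], 0.65], [[0, 0, -0.06], [0, 0, 0], 0.65], [[0, 0, -0.1], [0, 0, 0], 0.65]])

```text
clock: 10.6
eef_pos: [720.9, -197.6, 280.0]
orientation: [0.706, 0.708, -0.001, -0.001]
contact_force: [0.8, -0.9, 0.6]
grip_width: 15.1
gripper_force: 0.0
```

>>> servo_tool(steps=[[[-0.12, -0.2, 0], [0, 0, -0.75], -0.3], [[-0.12, -0.2, 0], [0, 0, -0.75], -0.3], [[-0.12, -0.2, 0], [0, 0, -0.75], -0.3], [[-0.12, -0.2, 0], [0, 0, -0.75], -0.3], [[-0.12, -0.2, 0], [0, 0, -0.75], -0.3]])

```text
clock: 11.1
eef_pos: [519.4, -319.9, 280.7]
orientation: [0.396, 0.918, -0.001, 0.0]
contact_force: [0.6, -0.6, -0.3]
grip_width: 55.7
gripper_force: 0.0
```

>>> servo_tool(steps=[[[-0.051, -0.116, 0.086], [0, 0, -0.72], -0.5], [[-0.051, -0.116, 0.086], [0, 0, -0.72], -0.5], [[-0.051, -0.116, 0.086], [0, 0, -0.72], -0.5], [[-0.051, -0.116, 0.086], [0, 0, -0.72], -0.5], [[-0.051, -0.116, 0.086], [0, 0, -0.72], -0.5]])

```text
clock: 11.6
eef_pos: [470.2, -436.1, 192.2]
orientation: [0.048, 0.999, 0.001, -0.001]
contact_force: [0.1, 0.4, -0.3]
grip_width: 63.8
gripper_force: 0.0
```

Run:
```python
from h import *
s=robot.observe(); print(s['clock'],s['eef_pos'],yaw(s),s['grip_width'],s['joints'])
np.save('s3.npy',s,allow_pickle=True)
save(imaging.capture('wrist'),'w3.png',None,1.25)
```

```text
11.6 [ 470.22968536 -436.07777118  192.21586362] (np.float64(3.0449594957113564), array([-0.00192556,  0.00190355, -0.99999633])) 63.822105453626364 [-9.05590037e-01  2.47626711e-01  1.69705154e+00 -3.64958284e-04
  1.19960062e+00 -2.37961857e+00]
```

View pics/w3.png

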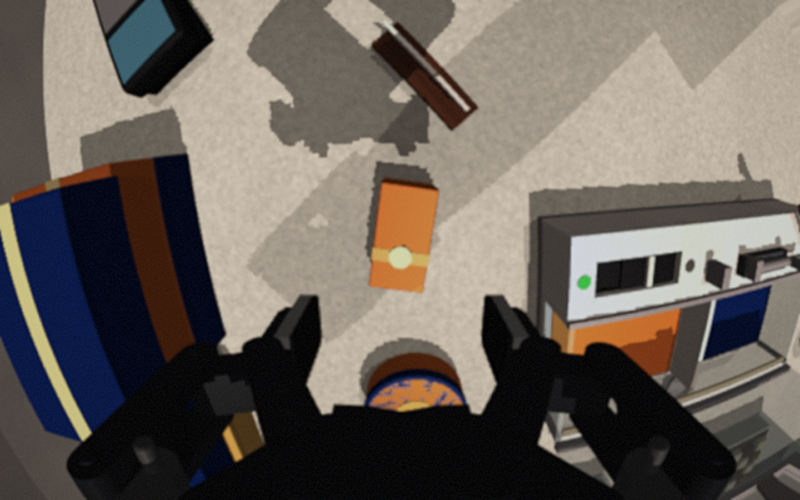

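The orange box's top face has corners near (384,181), (439,188), (424,292) and (370,286). The tin lies below it in the picture and the card stand above.

```bash
cat >> h.py <<'E'
def box(corners,s,k=1.25,z=46):
    P=np.array([wrist2w(((x+.5)/k-.5,(y+.5)/k-.5),z,s)[:2] for x,y in corners],np.float32)
    (c,wh,a)=cv2.minAreaRect(P); v=(P[0]+P[1]-P[2]-P[3])/2; ty=yaw(s)[0]
    d=P.mean(0)-s['eef_pos'][:2]; M=R.from_quat(s['orientation']).as_matrix()
    print('centre',P.mean(0),'dims',wh,'long yaw',np.arctan2(v[1],v[0]),'tool yaw',ty,'tool shift',(M.T@np.r_[d,0]).round(1))
E
python3 - <<'E'
from h import *
s=np.load('s3.npy',allow_pickle=True).item()
box([(384,181),(439,188),(424,292),(370,286)],s)
E
```

```text
centre [ 477.11438 -433.4245 ] dims (43.75607681274414, 84.63746643066406) long yaw 2.9120522 tool yaw 3.0449594957113564 tool shift [-6.6  3.3 -0. ]
```

>>> servo_tool(steps=[[[-0.007, 0.003, 0.04], [0, 0, 0.133], -0.6], [[-0.007, 0.003, 0.09], [0, 0, 0.133], -0.6], [[-0.007, 0.003, 0.14], [0, 0, 0.133], -0.6], [[-0.007, 0.003, 0.17], [0, 0, 0.133], -0.6], [[-0.007, 0.003, 0.184], [0, 0, 0.133], -0.6]])

```text
clock: 12.15
eef_pos: [477.8, -430.5, 6.4]
orientation: [0.116, 0.993, 0.002, -0.002]
contact_force: [0.3, -0.4, -0.4]
grip_width: 68.5
gripper_force: 0.0
```

>>> servo_tool(steps=[[[0, 0, 0], [0, 0, 0], -0.6], [[0, 0, 0], [0, 0, 0], 0.0], [[0, 0, 0], [0, 0, 0], 0.4], [[0, 0, 0], [0, 0, 0], 1], [[0, 0, 0], [0, 0, 0], 1]])

```text
clock: 12.65
eef_pos: [481.0, -434.4, 13.5]
orientation: [0.116, 0.993, -0.002, 0.002]
contact_force: [0.8, -0.5, 7.5]
grip_width: 43.3
gripper_force: 62.4
```

>>> servo_tool(steps=[[[0, 0, -0.03], [0, 0, 0], 1], [[0, 0, -0.07], [0, 0, 0], 1], [[0, 0, -0.12], [0, 0, 0], 1], [[0, 0, -0.16], [0, 0, 0], 1], [[0, 0, -0.16], [0, 0, 0], 1]])

```text
clock: 13.15
eef_pos: [482.2, -435.6, 179.3]
orientation: [0.116, 0.993, -0.005, 0.005]
contact_force: [-0.0, 0.8, -0.8]
grip_width: 43.5
gripper_force: 61.8
```

Run:
```python
from h import *
s=robot.observe(); print(s['clock'],s['eef_pos'],yaw(s),s['grip_width'],s['joints'])
M=R.from_quat(s['orientation']).as_matrix()
t=np.array([614,-219,s['eef_pos'][2]]); print('shift',M.T@(t-s['eef_pos']),'turn',-(np.pi-yaw(s)[0]))
```

```text
13.15 [ 482.16204012 -435.58165726  179.30018753] (np.float64(2.9100266537853727), array([ 0.00963164, -0.01180757, -0.9998839 ])) 43.49365224367382 [-8.90625202e-01  2.68237448e-01  1.69673375e+00  6.77699675e-05
  1.16138330e+00 -2.22982594e+00]
shift [-78.60730062 241.05621043  -1.28748892] turn -0.23156599980442039
```

>>> servo_tool(steps=[[[-0.079, 0.241, 0], [0, 0, -0.231], 1], [[-0.079, 0.241, 0], [0, 0, -0.231], 1], [[-0.079, 0.241, 0], [0, 0, -0.231], 1], [[-0.079, 0.241, 0], [0, 0, -0.231], 1], [[-0.079, 0.241, 0], [0, 0, -0.231], 1]])

```text
clock: 13.65
eef_pos: [609.6, -216.8, 168.8]
orientation: [0.001, 1.0, 0.0, -0.001]
contact_force: [1.1, -0.5, -1.3]
grip_width: 43.4
gripper_force: 61.9
```

>>> servo_tool(steps=[[[0, 0.004, 0], [0, 0, 0], 1], [[0, 0.004, 0], [0, 0, 0], 1], [[0, 0.004, 0], [0, 0, 0], 1]])

```text
clock: 13.95
eef_pos: [608.8, -215.6, 169.2]
orientation: [0.001, 1.0, 0.0, -0.001]
contact_force: [0.2, -0.4, -1.9]
grip_width: 43.4
gripper_force: 61.9
```

Run:
```python
from h import *
s=robot.observe(); print(s['clock'],s['eef_pos'],yaw(s),s['grip_width'],s['contact_force'])
save(imaging.capture('wrist'),'w4.png',None,1.25)
```

```text
13.95 [ 608.82465993 -215.59536657  169.2262993 ] (np.float64(3.1404050672137083), array([-1.64192650e-03,  1.63531853e-04, -9.99998639e-01])) 43.42431758348875 [ 0.23625107 -0.3702398  -1.89095858]
```

View pics/w4.png

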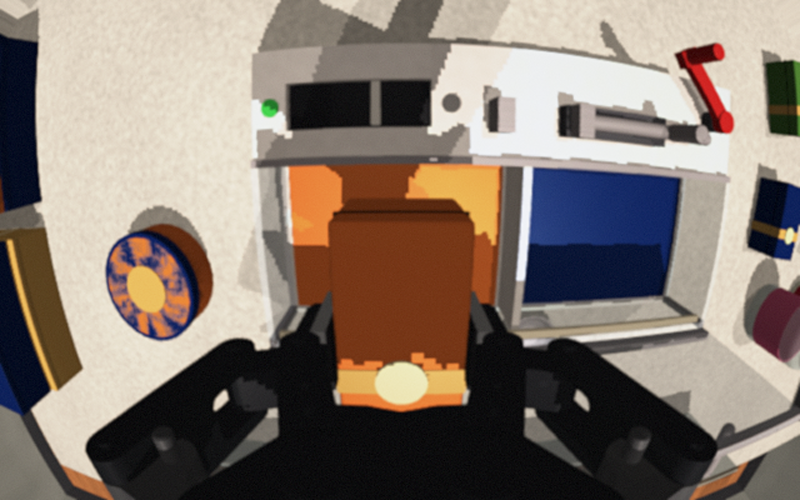

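>>> servo_tool(steps=[[[-0.004, -0.003, 0.03], [0, 0, 0], 1], [[-0.004, -0.003, 0.07], [0, 0, 0], 1], [[-0.004, -0.003, 0.1], [0, 0, 0], 1], [[-0.004, -0.003, 0.12], [0, 0, 0], 1], [[-0.004, -0.003, 0.13], [0, 0, 0], 1]])

```text
clock: 14.5
eef_pos: [611.3, -219.1, 37.1]
orientation: [0.002, 1.0, 0.001, -0.002]
contact_force: [0.8, -0.5, -1.4]
grip_width: 43.0
gripper_force: 62.0
```

>>> servo_tool(steps=[[[0, 0, 0.002], [0, 0, 0], 1], [[0, 0, 0.003], [0, 0, 0], 1], [[0, 0, 0.004], [0, 0, 0], 1], [[0, 0, 0.004], [0, 0, 0], 1]])

```text
clock: 14.9
eef_pos: [614.6, -218.6, 37.6]
orientation: [0.0, 1.0, -0.001, 0.001]
contact_force: [0.1, -0.3, -1.6]
grip_width: 43.6
gripper_force: 62.0
```

No contact yet (the box weight still shows), so I'll go down a little further.

>>> servo_tool(steps=[[[0, 0, 0.001], [0, 0, 0], 1], [[0, 0, 0.002], [0, 0, 0], 1], [[0, 0, 0.002], [0, 0, 0], 1]])

```text
clock: 15.2
eef_pos: [614.3, -218.2, 35.6]
orientation: [0.0, 1.0, -0.0, 0.0]
contact_force: [-2.4, 2.0, 4.5]
grip_width: 43.1
gripper_force: 62.5
```

>>> servo_tool(steps=[[[0, 0, 0.001], [0, 0, 0], 1], [[0, 0, 0.002], [0, 0, 0], 1], [[0, 0, 0.002], [0, 0, 0], 1]])

```text
clock: 15.5
eef_pos: [614.3, -218.3, 35.6]
orientation: [0.0, 1.0, -0.0, -0.0]
contact_force: [-7.5, 3.5, 13.0]
grip_width: 43.6
gripper_force: 63.9
```

>>> servo_tool(steps=[[[0, 0, -0.002], [0, 0, 0], 0.3], [[0, 0, -0.002], [0, 0, 0], -0.27], [[0, 0, -0.002], [0, 0, 0], -0.27], [[0, 0, -0.04], [0, 0, 0], -0.27], [[0, 0, -0.09], [0, 0, 0], -0.27]])

```text
clock: 16.0
eef_pos: [611.1, -216.7, 118.3]
orientation: [0.0, 1.0, 0.002, -0.004]
contact_force: [-0.2, 0.0, -0.6]
grip_width: 54.5
gripper_force: 0.0
```

>>> servo_tool(steps=[[[0, 0, -0.05], [0, 0, 0], -0.5], [[0, 0.04, -0.075], [0, 0, 0], -0.5], [[0.01, 0.09, -0.075], [0, 0, 0], -0.5], [[0.02, 0.138, -0.075], [0, 0, 0], -0.5], [[0.02, 0.186, -0.075], [0, 0, 0], -0.5]])

```text
clock: 16.5
eef_pos: [592.8, -30.4, 196.9]
orientation: [0.001, 1.0, 0.0, -0.0]
contact_force: [0.3, 0.2, 0.0]
grip_width: 64.6
gripper_force: 0.0
```

>>> servo_tool(steps=[[[0.019, 0.244, 0], [0, 0, 0], -0.6], [[0.019, 0.244, 0], [0, 0, 0], -0.6], [[0.019, 0.244, 0], [0, 0, 0], -0.6], [[0.019, 0.244, 0], [0, 0, 0], -0.6], [[0.019, 0.244, 0], [0, 0, 0], -0.6]])

```text
clock: 17.0
eef_pos: [574.4, 214.3, 196.7]
orientation: [0.0, 1.0, 0.0, -0.0]
contact_force: [0.9, 0.9, -0.1]
grip_width: 68.4
gripper_force: 0.0
```

Run:
```python
from h import *
s=robot.observe(); print(s['clock'],s['eef_pos'],yaw(s),s['grip_width'])
np.save('s5.npy',s,allow_pickle=True)
save(imaging.capture('wrist'),'w5.png',None,1.25)
```

```text
17.0 [574.4026194  214.31206325 196.710071  ] (np.float64(3.1414634285481493), array([-1.27205915e-04,  1.50813707e-04, -9.99999981e-01])) 68.44948914648639
```

View pics/w5.png

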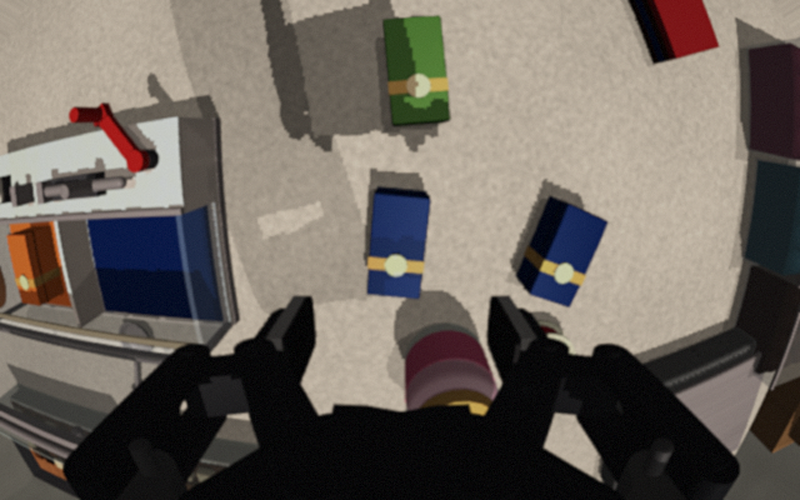

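The orange box stands upright in its bay. The blue box b2 has top corners at about (376,189), (430,194), (419,299), (368,295), and b1's are at about (557,198), (606,222), (570,306), (524,285). The jar is just beyond b2.

Run:
```python
from h import *
s=np.load('s5.npy',allow_pickle=True).item()
box([(376,189),(430,194),(419,299),(368,295)],s)
box([(557,198),(606,222),(570,306),(526,285)],s)
print('jar',pix2w('top',(240.5,161.5),120), wrist2w((455/1.25,345/1.25),60,s))
```

```text
centre [588.8008 212.7728] dims (42.14949035644531, 87.39447021484375) long yaw 3.0517602 tool yaw 3.1414634285481493 tool shift [-14.4  -1.5  -0. ]
centre [595.9057  354.47903] dims (52.80512619018555, 83.6292953491211) long yaw 2.847974 tool yaw 3.1414634285481493 tool shift [-21.5 140.2   0. ]
jar [705.86702093 253.08554917 120.        ] [670.55038355 260.06056563  60.        ]
```

>>> servo_tool(steps=[[[-0.014, -0.001, 0.04], [0, 0, 0.09], -0.6], [[-0.014, -0.001, 0.09], [0, 0, 0.09], -0.6], [[-0.014, -0.001, 0.14], [0, 0, 0.09], -0.6], [[-0.014, -0.001, 0.175], [0, 0, 0.09], -0.6], [[-0.014, -0.001, 0.188], [0, 0, 0.09], -0.6]])

```text
clock: 17.55
eef_pos: [585.3, 210.0, 3.6]
orientation: [0.045, 0.999, -0.001, -0.005]
contact_force: [-0.2, -0.1, 0.4]
grip_width: 67.9
gripper_force: 0.0
```

>>> servo_tool(steps=[[[0, 0, 0], [0, 0, 0], -0.6], [[0, 0, 0], [0, 0, 0], 0.0], [[0, 0, 0], [0, 0, 0], 0.4], [[0, 0, 0], [0, 0, 0], 1], [[0, 0, 0], [0, 0, 0], 1]])

```text
clock: 18.05
eef_pos: [591.5, 211.4, 12.3]
orientation: [0.045, 0.999, 0.001, 0.003]
contact_force: [0.4, 0.1, 6.2]
grip_width: 43.4
gripper_force: 62.7
```

>>> servo_tool(steps=[[[0, 0, -0.03], [0, 0, 0], 1], [[0, 0, -0.07], [0, 0, 0], 1], [[0, 0, -0.12], [0, 0, 0], 1], [[0, 0, -0.16], [0, 0, 0], 1], [[0, 0, -0.16], [0, 0, 0], 1]])

```text
clock: 18.55
eef_pos: [593.1, 211.9, 178.0]
orientation: [0.045, 0.999, 0.002, 0.007]
contact_force: [0.3, 0.0, -1.1]
grip_width: 43.2
gripper_force: 62.1
```

Run:
```python
from h import *
s=robot.observe(); print(s['clock'],s['eef_pos'],yaw(s),s['grip_width'],s['joints'])
M=R.from_quat(s['orientation']).as_matrix()
t=np.array([614,-131+48,s['eef_pos'][2]]); print('shift',M.T@(t-s['eef_pos']),'turn',-(np.pi-yaw(s)[0]))
```

```text
18.55 [593.1392561  211.91881946 177.98526605] (np.float64(3.0511322889160692), array([ 0.01475312,  0.00280377, -0.99988724])) 43.21987939802271 [ 1.82227509e-01  2.27604636e-01  1.74840111e+00  9.17582553e-05
  1.15056939e+00 -1.29817504e+00]
shift [ -47.41259945 -291.82881392   -0.51912311] turn -0.09046036467372387
```

>>> servo_tool(steps=[[[-0.05, -0.245, 0], [0, 0, -0.09], 1], [[-0.05, -0.245, 0], [0, 0, -0.09], 1], [[-0.05, -0.245, 0], [0, 0, -0.09], 1], [[-0.05, -0.245, 0], [0, 0, -0.09], 1], [[-0.05, -0.245, 0], [0, 0, -0.09], 1]])

```text
clock: 19.05
eef_pos: [615.6, -39.1, 167.9]
orientation: [0.0, 1.0, 0.0, -0.001]
contact_force: [0.6, 0.5, -1.0]
grip_width: 43.2
gripper_force: 62.1
```

>>> servo_tool(steps=[[[0, -0.025, 0], [0, 0, 0], 1], [[0, -0.047, 0], [0, 0, 0], 1], [[0, -0.047, 0], [0, 0, 0], 1], [[0, -0.047, 0], [0, 0, 0], 1]])

```text
clock: 19.45
eef_pos: [615.8, -84.4, 168.0]
orientation: [0.001, 1.0, 0.001, -0.001]
contact_force: [-0.3, 0.8, -2.3]
grip_width: 43.4
gripper_force: 62.2
```

>>> servo_tool(steps=[[[0.001, 0.001, 0.03], [0, 0, 0], 1], [[0.001, 0.001, 0.07], [0, 0, 0], 1], [[0.001, 0.001, 0.1], [0, 0, 0], 1], [[0.001, 0.001, 0.12], [0, 0, 0], 1], [[0.001, 0.001, 0.13], [0, 0, 0], 1]])

```text
clock: 19.95
eef_pos: [613.5, -81.3, 36.0]
orientation: [-0.001, 1.0, 0.001, -0.003]
contact_force: [-0.5, -0.2, -1.0]
grip_width: 43.3
gripper_force: 62.2
```

>>> servo_tool(steps=[[[0, 0, 0.002], [0, 0, 0], 1], [[0, 0, 0.004], [0, 0, 0], 1], [[0, 0, 0.005], [0, 0, 0], 1], [[0, 0, 0.005], [0, 0, 0], 1]])

```text
clock: 20.35
eef_pos: [616.5, -83.7, 35.4]
orientation: [0.0, 1.0, -0.0, 0.001]
contact_force: [0.1, 0.6, -1.8]
grip_width: 42.7
gripper_force: 62.2
```

>>> servo_tool(steps=[[[0, 0, 0.001], [0, 0, 0], 1], [[0, 0, 0.002], [0, 0, 0], 1], [[0, 0, 0.002], [0, 0, 0], 1]])

```text
clock: 20.65
eef_pos: [616.4, -83.8, 34.3]
orientation: [0.0, 1.0, -0.0, 0.001]
contact_force: [-3.0, 1.2, 6.2]
grip_width: 43.4
gripper_force: 63.0
```

>>> servo_tool(steps=[[[0, 0, 0], [0, 0, 0], 0.3], [[0, 0, 0], [0, 0, 0], -0.27], [[0, 0, 0], [0, 0, 0], -0.27], [[0, 0, -0.04], [0, 0, 0], -0.27], [[0, 0, -0.09], [0, 0, 0], -0.27]])

```text
clock: 21.15
eef_pos: [613.1, -82.9, 119.3]
orientation: [0.001, 1.0, 0.001, -0.004]
contact_force: [1.7, -0.3, 0.4]
grip_width: 54.3
gripper_force: 0.0
```

>>> servo_tool(steps=[[[0, 0, -0.05], [0, 0, 0], -0.5], [[0, 0.04, -0.073], [0, 0, 0], -0.5], [[0.01, 0.09, -0.073], [0, 0, 0], -0.5], [[0.02, 0.138, -0.073], [0, 0, 0], -0.5], [[0.02, 0.186, -0.073], [0, 0, 0], -0.5]])

```text
clock: 21.65
eef_pos: [594.7, 104.1, 195.5]
orientation: [0.001, 1.0, 0.0, 0.0]
contact_force: [1.3, -0.2, 0.5]
grip_width: 64.0
gripper_force: 0.0
```

>>> servo_tool(steps=[[[0.005, 0.246, 0], [0, 0, 0.3], -0.6], [[0.005, 0.246, 0], [0, 0, 0.3], -0.6], [[0.005, 0.246, 0], [0, 0, 0.3], -0.6], [[0.005, 0.246, 0], [0, 0, 0.3], -0.6], [[0.005, 0.246, 0], [0, 0, 0.3], -0.6]])

```text
clock: 22.15
eef_pos: [590.7, 349.1, 195.0]
orientation: [0.15, 0.989, 0.0, 0.0]
contact_force: [1.0, 0.2, 0.1]
grip_width: 68.5
gripper_force: 0.0
```

Run:
```python
from h import *
s=robot.observe(); print(s['clock'],s['eef_pos'],yaw(s),s['grip_width'])
np.save('s6.npy',s,allow_pickle=True)
save(imaging.capture('wrist'),'w6.png',None,1.25)
```

```text
22.15 [590.65787894 349.07798336 195.03677115] (np.float64(2.840757356027797), array([ 3.63911760e-04,  1.83940610e-05, -9.99999934e-01])) 68.4836433139485
```

View pics/w6.png

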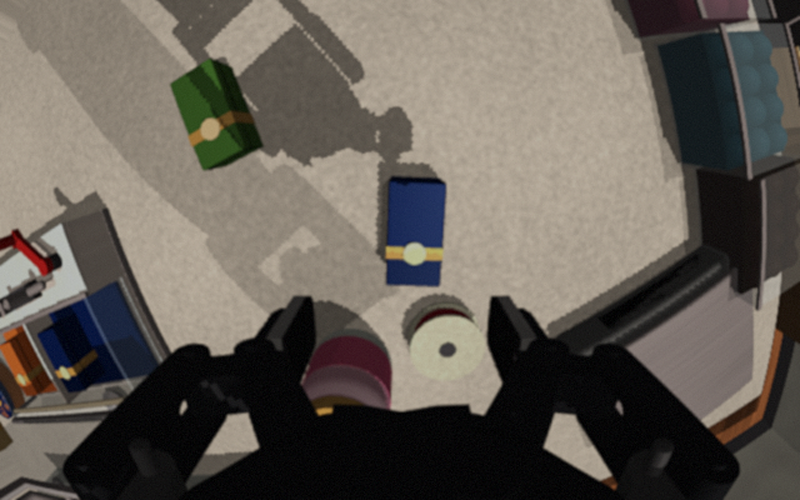

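The second blue box's top corners are at (391,180), (445,182), (439,286) and (387,284). The ribbon spool lies just beyond it, and b2 stands in its bay.

Run:
```python
from h import *
s=np.load('s6.npy',allow_pickle=True).item()
box([(391,180),(445,182),(439,286),(387,284)],s)
```

```text
centre [598.45605 359.07376] dims (42.21245574951172, 84.1570816040039) long yaw 2.8021853 tool yaw 2.840757356027797 tool shift [-4.5 11.9  0. ]
```

>>> servo_tool(steps=[[[-0.0045, 0.012, 0.04], [0, 0, 0.038], -0.6], [[-0.0045, 0.012, 0.09], [0, 0, 0.038], -0.6], [[-0.0045, 0.012, 0.14], [0, 0, 0.038], -0.6], [[-0.0045, 0.012, 0.175], [0, 0, 0.038], -0.6], [[-0.0045, 0.012, 0.187], [0, 0, 0.038], -0.6]])

```text
clock: 22.7
eef_pos: [595.1, 355.6, 2.0]
orientation: [0.169, 0.986, -0.003, -0.004]
contact_force: [0.1, 0.2, -0.3]
grip_width: 68.5
gripper_force: 0.0
```

>>> servo_tool(steps=[[[0, 0, 0], [0, 0, 0], -0.6], [[0, 0, 0], [0, 0, 0], 0.0], [[0, 0, 0], [0, 0, 0], 0.4], [[0, 0, 0], [0, 0, 0], 1], [[0, 0, 0], [0, 0, 0], 1]])

```text
clock: 23.2
eef_pos: [601.2, 358.2, 11.9]
orientation: [0.169, 0.986, 0.002, 0.003]
contact_force: [0.6, 0.2, 6.5]
grip_width: 43.2
gripper_force: 62.0
```

>>> servo_tool(steps=[[[0, 0, -0.03], [0, 0, 0], 1], [[0, 0, -0.07], [0, 0, 0], 1], [[0, 0, -0.12], [0, 0, 0], 1], [[0, 0, -0.16], [0, 0, 0], 1], [[0, 0, -0.16], [0, 0, 0], 1]])

```text
clock: 23.7
eef_pos: [602.7, 359.0, 178.2]
orientation: [0.168, 0.986, 0.004, 0.007]
contact_force: [0.2, 1.0, 0.1]
grip_width: 43.2
gripper_force: 61.5
```

>>> servo_tool(steps=[[[0, 0, 0], [0, 0, -0.3], 1], [[0, 0, 0], [0, 0, -0.338], 1], [[0, 0, 0], [0, 0, -0.338], 1]])

```text
clock: 24.0
eef_pos: [597.9, 356.8, 166.9]
orientation: [-0.001, 1.0, -0.0, -0.001]
contact_force: [-0.0, -0.5, -0.8]
grip_width: 43.2
gripper_force: 61.4
```

>>> servo_tool(steps=[[[-0.016, -0.245, 0], [0, 0, 0], 1], [[-0.016, -0.245, 0], [0, 0, 0], 1], [[-0.016, -0.245, 0], [0, 0, 0], 1], [[-0.016, -0.245, 0], [0, 0, 0], 1], [[-0.016, -0.245, 0], [0, 0, 0], 1]])

```text
clock: 24.5
eef_pos: [613.6, 110.0, 167.0]
orientation: [0.0, 1.0, -0.0, -0.001]
contact_force: [0.4, 0.2, -1.4]
grip_width: 43.4
gripper_force: 61.7
```

>>> servo_tool(steps=[[[0, -0.05, 0], [0, 0, 0], 1], [[0, -0.1, 0], [0, 0, 0], 1], [[0, -0.12, 0], [0, 0, 0], 1], [[0, -0.12, 0], [0, 0, 0], 1], [[0, -0.12, 0], [0, 0, 0], 1]])

```text
clock: 25.0
eef_pos: [613.8, -7.8, 167.2]
orientation: [0.001, 1.0, 0.0, -0.001]
contact_force: [0.2, 0.1, -1.3]
grip_width: 43.4
gripper_force: 61.7
```

Run:
```python
from h import *
s=robot.observe(); print(s['clock'],s['eef_pos'],yaw(s),s['grip_width'])
np.save('s7.npy',s,allow_pickle=True)
save(imaging.capture('wrist'),'w7.png',None,1.25)
```

```text
25.0 [613.83058835  -7.8304151  167.24464182] (np.float64(3.139564715284775), array([-1.58277441e-03,  9.18743456e-04, -9.99998325e-01])) 43.41106813480469
```

View pics/w7.png

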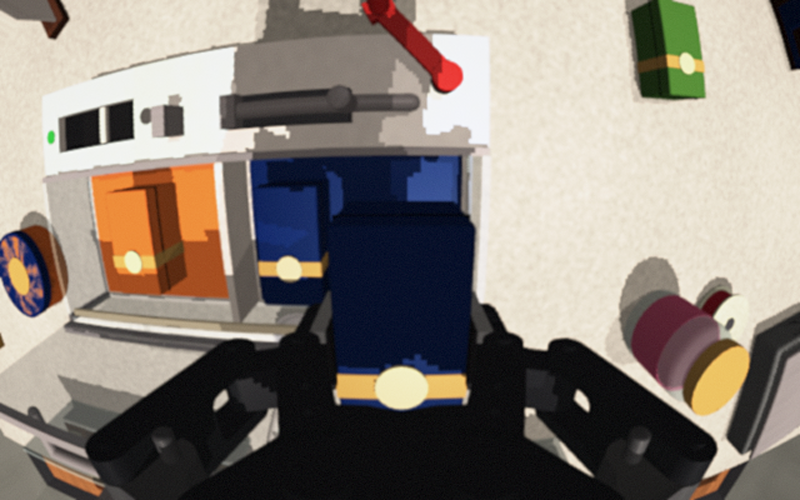

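The view shows b2 in the blue bay, with the right edge of its top at about (329,185)–(327,262). The bay's right wall is near (462,157), and the orange box stands in the other bay.

Run:
```python
from h import *
s=np.load('s7.npy',allow_pickle=True).item()
for x,y,z in((329,185,68),(326,262,68),(258,185,68),(463,160,80),(475,200,80)): print(wrist2w((x/1.25,y/1.25),z,s).round(1))
```

```text
[573.3 -52.5  68. ]
[624.5 -56.9  68. ]
[ 571.8 -100.7   68. ]
[557.2  30.2  80. ]
[581.4  38.1  80. ]
```

>>> servo_tool(steps=[[[0, 0.003, 0.03], [0, 0, 0], 1], [[0, 0.003, 0.07], [0, 0, 0], 1], [[0, 0.003, 0.1], [0, 0, 0], 1], [[0, 0.003, 0.12], [0, 0, 0], 1], [[0, 0.003, 0.13], [0, 0, 0], 1]])

```text
clock: 25.55
eef_pos: [612.4, -2.6, 35.2]
orientation: [-0.001, 1.0, 0.001, -0.003]
contact_force: [-5.9, 2.2, 22.8]
grip_width: 43.5
gripper_force: 70.9
```

>>> servo_tool(steps=[[[0, 0, 0.002], [0, 0, 0], 1], [[0, 0, 0.004], [0, 0, 0], 1], [[0, 0, 0.005], [0, 0, 0], 1], [[0, 0, 0.005], [0, 0, 0], 1]])

```text
clock: 25.95
eef_pos: [615.8, -4.6, 34.7]
orientation: [0.0, 1.0, -0.0, 0.002]
contact_force: [-1.0, -0.2, 3.3]
grip_width: 43.3
gripper_force: 62.9
```

>>> servo_tool(steps=[[[0, 0, 0.001], [0, 0, 0], 1], [[0, 0, 0.0015], [0, 0, 0], 1], [[0, 0, 0.0015], [0, 0, 0], 1]])

```text
clock: 26.25
eef_pos: [615.9, -4.7, 34.3]
orientation: [0.0, 1.0, 0.0, 0.001]
contact_force: [-2.9, 0.8, 9.5]
grip_width: 43.3
gripper_force: 65.1
```

>>> servo_tool(steps=[[[0, 0, 0], [0, 0, 0], 0.3], [[0, 0, 0], [0, 0, 0], -0.17], [[0, 0, 0], [0, 0, 0], -0.17], [[0, 0, -0.04], [0, 0, 0], -0.17], [[0, 0, -0.09], [0, 0, 0], -0.17]])

```text
clock: 26.75
eef_pos: [612.2, -4.8, 119.3]
orientation: [0.001, 1.0, 0.0, -0.003]
contact_force: [-0.1, -0.0, 0.5]
grip_width: 49.7
gripper_force: 0.0
```

>>> servo_tool(steps=[[[0, 0, -0.05], [0, 0, 0], -0.17], [[0, 0, -0.1], [0, 0, 0], 0.1], [[0, 0, -0.15], [0, 0, 0], 0.3], [[0, -0.04, -0.16], [0, 0, 0], 0.4], [[0, -0.06, -0.16], [0, 0, 0], 0.65]])

```text
clock: 27.25
eef_pos: [616.1, -66.8, 286.7]
orientation: [0.0, 1.0, -0.002, 0.004]
contact_force: [-0.1, 0.5, 0.0]
grip_width: 15.2
gripper_force: 0.0
```

Run:
```python
from h import *
s=robot.observe(); print(s['clock'],s['eef_pos'],yaw(s),s['grip_width'])
np.save('s8.npy',s,allow_pickle=True)
save(imaging.capture('wrist'),'w8.png',None,1.25)
```

```text
27.25 [616.12685704 -66.80869621 286.65485696] (np.float64(3.140918044758169), array([ 0.00867582, -0.00375869, -0.9999553 ])) 15.179326810618363
```

View pics/w8.png

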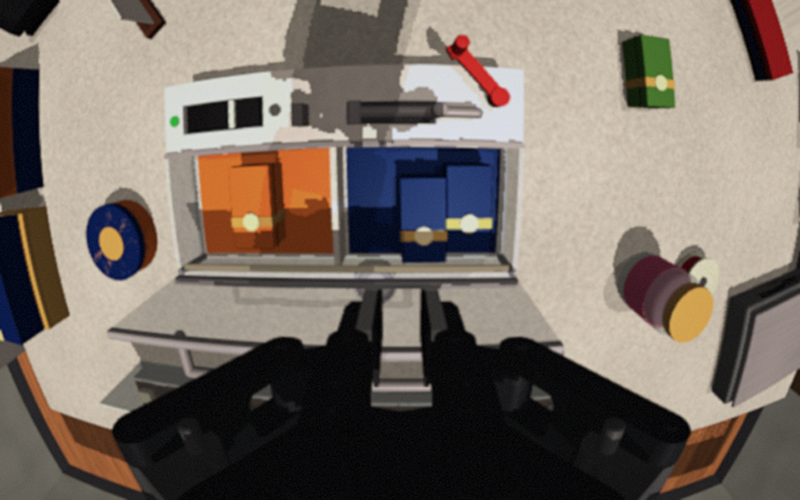

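All three boxes are in their bays. The left blue box, top about (400,178)–(447,262), now lies against the right one and further back, so I'll check its position.

Run:
```python
from h import *
s=np.load('s8.npy',allow_pickle=True).item()
box([(400,178),(446,178),(446,261),(403,261)],s,z=68)
box([(446,166),(492,166),(495,250),(447,252)],s,z=68)
box([(231,166),(269,165),(273,243),(233,246)],s,z=68)
im=cv2.imread('pics/w8.png')[130:290,180:540]; cv2.imwrite('pics/w8c.png',cv2.resize(im,None,fx=2.2,fy=2.2,interpolation=2))
```

```text
centre [625.9326   -44.973557] dims (82.60045623779297, 43.08589553833008) long yaw -3.1120768 tool yaw 3.140918044758169 tool shift [-9.8 21.8  0. ]
centre [ 6.1488013e+02 -2.7463388e-01] dims (83.79581451416016, 48.282554626464844) long yaw -3.0810947 tool yaw 3.140918044758169 tool shift [ 1.3 66.5 -0.3]
centre [ 609.4635  -216.70364] dims (45.48511505126953, 82.75061798095703) long yaw 3.0957863 tool yaw 3.140918044758169 tool shift [   6.6 -149.9    0.5]
```

View pics/w8c.png

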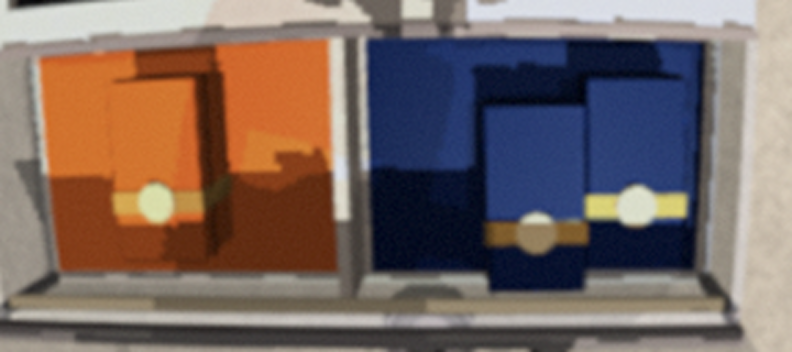

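>>> servo_tool(steps=[[[-0.108, -0.131, 0], [0, 0, 0.75], 0.55], [[-0.108, -0.131, 0], [0, 0, 0.75], 0.55], [[-0.108, -0.131, 0], [0, 0, 0.75], 0.55], [[-0.108, -0.131, 0], [0, 0, 0.75], 0.55], [[-0.108, -0.131, 0], [0, 0, 0.75], 0.55]])

```text
clock: 27.8
eef_pos: [723.2, -198.9, 279.3]
orientation: [0.371, 0.929, -0.0, -0.001]
contact_force: [-0.2, 0.9, 0.9]
grip_width: 19.2
gripper_force: 0.0
```

>>> servo_tool(steps=[[[0, 0, 0], [0, 0, 0.745], 0.55], [[0, 0, 0], [0, 0, 0.745], 0.55], [[0, 0, 0], [0, 0, 0.745], 0.55], [[0, 0, 0], [0, 0, 0.745], 0.55], [[0, 0, 0], [0, 0, 0.745], 0.55]])

```text
clock: 28.3
eef_pos: [722.3, -195.7, 280.8]
orientation: [0.682, 0.731, -0.0, -0.0]
contact_force: [-0.3, -0.6, -0.0]
grip_width: 19.3
gripper_force: 0.0
```

>>> servo_tool(steps=[[[0, 0, 0], [0, 0, 0.076], 0.55], [[0, 0, 0], [0, 0, 0.076], 0.55], [[0, 0, 0], [0, 0, 0.076], 0.55]])

```text
clock: 28.6
eef_pos: [722.3, -195.7, 281.1]
orientation: [0.707, 0.707, -0.0, -0.0]
contact_force: [-0.3, 0.1, 0.2]
grip_width: 19.3
gripper_force: 0.0
```

Run:
```python
from h import *
s=robot.observe(); print(s['clock'],s['eef_pos'],yaw(s),s['grip_width'])
np.save('s9.npy',s,allow_pickle=True)
print('bar expected px',w2wrist((722,-150,193),s)*1.25,w2wrist((722,-196,193),s)*1.25)
save(imaging.capture('wrist'),'w9.png',None,1.25)
```

```text
28.6 [ 722.27641927 -195.70569381  281.07453865] (np.float64(1.5715608546320237), array([-5.87403981e-04,  1.35818191e-04, -9.99999818e-01])) 19.300773760880848
bar expected px [401.88945515 177.38896876] [401.87623287 251.46941658]
```

View pics/w9.png

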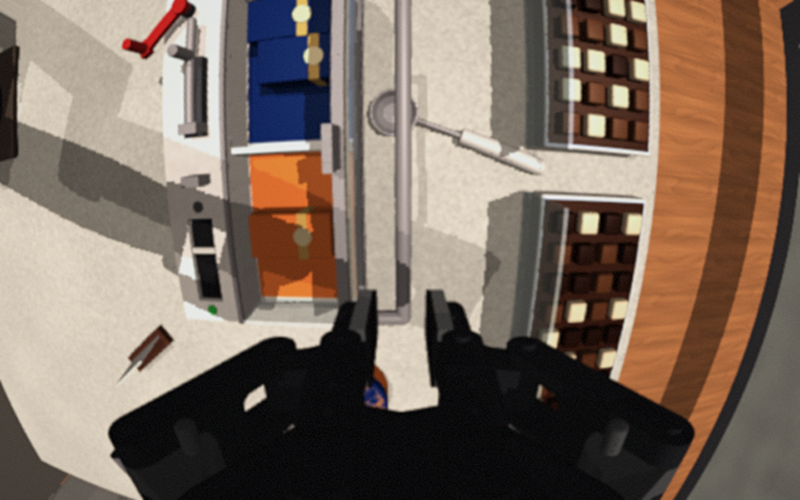

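The bar is at column 403, as expected and midway between the fingers, so I'll descend and grip it.

>>> servo_tool(steps=[[[0, 0.001, 0.05], [0, 0, 0], 0.55], [[0, 0.001, 0.085], [0, 0, 0], 0.55], [[0, 0.001, 0.1], [0, 0, 0], 0.55], [[0, 0.001, 0.1], [0, 0, 0], 0.7], [[0, 0.001, 0.1], [0, 0, 0], 1]])

```text
clock: 29.15
eef_pos: [722.5, -195.5, 180.1]
orientation: [0.707, 0.707, -0.001, -0.002]
contact_force: [-1.8, -0.2, -9.9]
grip_width: 7.6
gripper_force: 58.3
```

>>> servo_tool(steps=[[[0, 0, 0], [0, 0, 0], 1], [[0, 0, 0], [0, 0, 0], 1]])

```text
clock: 29.35
eef_pos: [722.4, -195.5, 180.1]
orientation: [0.707, 0.707, -0.001, -0.002]
contact_force: [-2.0, 1.5, -11.7]
grip_width: 7.6
gripper_force: 58.2
```

>>> servo_tool(steps=[[[0, -0.0115, -0.0037], [0, 0, 0], 1], [[0, -0.0233, -0.0063], [0, 0, 0], 1], [[0, -0.0353, -0.0077], [0, 0, 0], 1], [[0, -0.0473, -0.0079], [0, 0, 0], 1], [[0, -0.0594, -0.0069], [0, 0, 0], 1]])

```text
clock: 29.85
eef_pos: [664.7, -195.7, 188.6]
orientation: [0.708, 0.707, 0.002, 0.002]
contact_force: [7.1, 0.1, -9.3]
grip_width: 7.3
gripper_force: 59.4
```

>>> servo_tool(steps=[[[0, -0.0118, 0.0022], [0, 0, 0], 1], [[0, -0.0234, 0.0056], [0, 0, 0], 1], [[0, -0.0346, 0.0101], [0, 0, 0], 1], [[0, -0.0453, 0.0157], [0, 0, 0], 1], [[0, -0.0554, 0.0223], [0, 0, 0], 1]])

```text
clock: 30.35
eef_pos: [612.7, -195.9, 170.8]
orientation: [0.708, 0.706, 0.005, 0.007]
contact_force: [10.5, 3.3, -6.3]
grip_width: 7.3
gripper_force: 58.5
```

>>> servo_tool(steps=[[[0, -0.0094, 0.0077], [0, 0, 0], 1], [[0, -0.0179, 0.0162], [0, 0, 0], 1], [[0, -0.0256, 0.0255], [0, 0, 0], 1], [[0, -0.0323, 0.0356], [0, 0, 0], 1], [[0, -0.0379, 0.0462], [0, 0, 0], 1]])

```text
clock: 30.85
eef_pos: [573.5, -196.2, 126.0]
orientation: [0.708, 0.707, 0.003, 0.004]
contact_force: [1.0, 4.4, 2.7]
grip_width: 7.3
gripper_force: 61.2
```

>>> servo_tool(steps=[[[0, -0.0025, 0.006], [0, 0, 0], 1], [[0, -0.0046, 0.011], [0, 0, 0], 1], [[0, -0.0046, 0.011], [0, 0, 0], 1]])

```text
clock: 31.15
eef_pos: [566.7, -196.0, 109.8]
orientation: [0.707, 0.707, 0.0, 0.001]
contact_force: [1.4, 3.4, 2.9]
grip_width: 7.2
gripper_force: 62.2
```

>>> servo_tool(steps=[[[0, 0, 0.001], [0, 0, 0], 1], [[0, 0, 0.003], [0, 0, 0], 1], [[0, 0, 0.004], [0, 0, 0], 1], [[0, 0, 0.004], [0, 0, 0], 1]])

```text
clock: 31.55
eef_pos: [566.6, -196.1, 109.2]
orientation: [0.707, 0.707, -0.0, -0.0]
contact_force: [-7.6, 7.5, 17.1]
grip_width: 7.4
gripper_force: 63.8
```

>>> servo_tool(steps=[[[0, 0, -0.003], [0, 0, 0], 0.5], [[0, 0, -0.003], [0, 0, 0], 0.1], [[0, 0, -0.003], [0, 0, 0], 0.1], [[0, 0, -0.04], [0, 0, 0], 0.1], [[0, 0, -0.075], [0, 0, 0], 0.1]])

```text
clock: 32.05
eef_pos: [564.8, -195.6, 178.4]
orientation: [0.708, 0.707, -0.001, -0.002]
contact_force: [0.1, -0.6, 1.0]
grip_width: 38.6
gripper_force: 0.0
```

>>> servo_tool(steps=[[[0.16, -0.042, 0], [0, 0, -0.75], 0.1], [[0.16, -0.042, 0], [0, 0, -0.75], 0.1], [[0.16, -0.042, 0], [0, 0, -0.75], 0.1], [[0.16, -0.042, 0], [0, 0, -0.75], 0.1], [[0.16, -0.042, 0], [0, 0, -0.75], 0.1]])

```text
clock: 32.55
eef_pos: [523.0, -33.4, 179.1]
orientation: [0.395, 0.919, -0.0, -0.001]
contact_force: [0.0, -0.8, 0.3]
grip_width: 38.3
gripper_force: 0.0
```

>>> servo_tool(steps=[[[0, 0, 0], [0, 0, -0.745], 0.1], [[0, 0, 0], [0, 0, -0.745], 0.1], [[0, 0, 0], [0, 0, -0.745], 0.1], [[0, 0, 0], [0, 0, -0.745], 0.1], [[0, 0, 0], [0, 0, -0.745], 0.1]])

```text
clock: 33.05
eef_pos: [523.9, -36.0, 179.1]
orientation: [0.035, 0.999, -0.0, -0.001]
contact_force: [0.3, 0.6, 0.1]
grip_width: 38.5
gripper_force: 0.0
```

>>> servo_tool(steps=[[[0, 0, 0], [0, 0, -0.076], 0.1], [[0, 0, 0], [0, 0, -0.076], 0.1], [[0, 0, 0], [0, 0, -0.076], 0.1]])

```text
clock: 33.35
eef_pos: [524.1, -35.9, 179.5]
orientation: [0.001, 1.0, -0.0, -0.0]
contact_force: [0.2, -0.5, 0.6]
grip_width: 38.7
gripper_force: 0.0
```

Next I'll go down to z 108, grip the knob and push it home (−y).

>>> servo_tool(steps=[[[0, 0, 0.04], [0, 0, 0], 0.1], [[0, 0, 0.071], [0, 0, 0], 0.1], [[0, 0, 0.071], [0, 0, 0], 0.5], [[0, 0, 0.071], [0, 0, 0], 1], [[0, 0, 0.071], [0, 0, 0], 1]])

```text
clock: 33.85
eef_pos: [523.4, -37.0, 108.5]
orientation: [0.0, 1.0, -0.002, -0.001]
contact_force: [-0.8, -5.3, -9.6]
grip_width: 9.3
gripper_force: 58.3
```

>>> servo_tool(steps=[[[0, 0, 0], [0, 0, 0], 1], [[0, -0.01, 0], [0, 0, 0], 1], [[0, -0.02, 0], [0, 0, 0], 1], [[0, -0.03, 0], [0, 0, 0], 1], [[0, -0.04, 0], [0, 0, 0], 1]])

```text
clock: 34.35
eef_pos: [523.5, -76.2, 108.5]
orientation: [0.001, 1.0, 0.001, -0.001]
contact_force: [0.2, 2.1, -10.3]
grip_width: 9.5
gripper_force: 58.5
```

>>> servo_tool(steps=[[[0, -0.008, 0], [0, 0, 0], 1], [[0, -0.011, 0], [0, 0, 0], 1], [[0, -0.013, 0], [0, 0, 0], 1], [[0, -0.013, 0], [0, 0, 0], 1]])

```text
clock: 34.75
eef_pos: [523.6, -87.2, 108.5]
orientation: [0.001, 1.0, 0.002, -0.001]
contact_force: [-0.5, 6.2, -9.7]
grip_width: 9.2
gripper_force: 58.6
```

>>> servo_tool(steps=[[[0, -0.002, 0], [0, 0, 0], 1], [[0, -0.003, 0], [0, 0, 0], 1], [[0, -0.003, 0], [0, 0, 0], 1]])

```text
clock: 35.05
eef_pos: [523.5, -87.4, 108.5]
orientation: [0.001, 1.0, 0.005, -0.001]
contact_force: [-1.0, 14.5, -8.5]
grip_width: 9.4
gripper_force: 58.9
```

>>> servo_tool(steps=[[[0, 0.002, 0], [0, 0, 0], 0.5], [[0, 0.004, 0], [0, 0, 0], 0.1], [[0, 0.004, -0.02], [0, 0, 0], 0.1], [[0, 0.004, -0.045], [0, 0, 0], 0.1], [[0.03, 0.04, -0.045], [0, 0, 0], 0.1]])

```text
clock: 35.55
eef_pos: [501.5, -56.4, 162.4]
orientation: [0.002, 1.0, -0.004, 0.009]
contact_force: [0.7, 1.0, -0.0]
grip_width: 38.2
gripper_force: 0.0
```

>>> servo_tool(steps=[[[0.026, 0.035, 0], [0, 0, 0], 0.1], [[0.026, 0.035, 0], [0, 0, 0], 0.1], [[0.026, 0.035, 0.03], [0, 0, 0], 0.1], [[0.026, 0.035, 0.05], [0, 0, 0], 0.1], [[0.026, 0.035, 0.05], [0, 0, 0], 0.5]])

```text
clock: 36.05
eef_pos: [468.3, -17.5, 103.5]
orientation: [0.0, 1.0, -0.0, -0.0]
contact_force: [0.0, 0.3, -0.6]
grip_width: 25.0
gripper_force: 0.0
```

>>> servo_tool(steps=[[[0, 0, 0], [0, 0, 0], 1], [[0, 0, 0], [0, 0, 0], 1], [[0, 0, 0], [0, 0, 0], 1]])

```text
clock: 36.35
eef_pos: [469.5, -19.5, 105.7]
orientation: [-0.0, 1.0, -0.003, 0.001]
contact_force: [-0.9, -6.6, -5.4]
grip_width: 9.7
gripper_force: 58.5
```

>>> servo_tool(steps=[[[-0.0045, -0.0042, 0], [0, 0, 0], 1], [[-0.0092, -0.0079, 0], [0, 0, 0], 1], [[-0.0144, -0.011, 0], [0, 0, 0], 1], [[-0.0198, -0.0136, 0], [0, 0, 0], 1], [[-0.0314, -0.0169, 0], [0, 0, 0], 1]])

```text
clock: 36.85
eef_pos: [499.0, -35.5, 105.4]
orientation: [-0.001, 1.0, -0.002, -0.002]
contact_force: [-12.1, -3.5, 3.4]
grip_width: 9.6
gripper_force: 59.5
```

>>> servo_tool(steps=[[[-0.006, -0.0005, 0], [0, 0, 0], 1], [[-0.012, -0.0006, 0], [0, 0, 0], 1], [[-0.018, 0.0001, 0], [0, 0, 0], 1], [[-0.024, 0.0013, 0], [0, 0, 0], 1], [[-0.026, 0.002, 0], [0, 0, 0], 1]])

```text
clock: 37.35
eef_pos: [528.1, -35.6, 105.8]
orientation: [-0.001, 1.0, -0.004, 0.002]
contact_force: [-4.9, -9.9, -2.3]
grip_width: 9.7
gripper_force: 59.1
```

>>> servo_tool(steps=[[[-0.001, 0, 0], [0, 0, 0], 1], [[-0.002, 0, 0], [0, 0, 0], 1], [[-0.002, 0, 0], [0, 0, 0], 1]])

```text
clock: 37.65
eef_pos: [529.9, -35.3, 105.8]
orientation: [-0.0, 1.0, -0.004, 0.003]
contact_force: [7.3, -11.1, -6.0]
grip_width: 9.3
gripper_force: 59.2
```

>>> servo_tool(steps=[[[-0.003, 0.002, 0], [0, 0, 0], 1], [[-0.004, 0.004, 0], [0, 0, 0], 1], [[-0.004, 0.004, 0], [0, 0, 0], 1]])

```text
clock: 37.95
eef_pos: [531.4, -34.8, 105.7]
orientation: [-0.002, 1.0, -0.008, -0.002]
contact_force: [-13.7, -19.7, 0.4]
grip_width: 9.6
gripper_force: 59.9
```

>>> servo_tool(steps=[[[0.003, -0.002, 0], [0, 0, 0], 0.5], [[0.003, -0.002, 0], [0, 0, 0], 0.1], [[0.003, -0.002, -0.02], [0, 0, 0], 0.1], [[0.003, -0.002, -0.06], [0, 0, 0], 0.1], [[0.013, -0.02, -0.1], [0, 0, 0], 0.4]])

```text
clock: 38.45
eef_pos: [519.6, -46.3, 206.1]
orientation: [-0.001, 1.0, 0.0, 0.001]
contact_force: [0.6, 0.0, -0.3]
grip_width: 26.3
gripper_force: 0.0
```

>>> servo_tool(steps=[[[0.01, -0.03, -0.025], [0, 0, 0], 0.7], [[0.01, -0.03, -0.025], [0, 0, 0], 1], [[0.01, -0.03, -0.025], [0, 0, 0], 1], [[0.01, -0.03, -0.025], [0, 0, 0], 1]])

```text
clock: 38.85
eef_pos: [508.4, -76.7, 228.1]
orientation: [0.0, 1.0, 0.001, -0.001]
contact_force: [0.2, 0.3, 0.4]
grip_width: -0.1
gripper_force: 0.0
```

Run:
```python
from h import *
s=robot.observe(); print(s['clock'],s['eef_pos'],yaw(s),s['grip_width'])
im=imaging.capture('wrist'); save(im,'w10.png',None,1.25)
def red(im,s):
    h=cv2.cvtColor(im,cv2.COLOR_RGB2HSV); m=(((h[...,0]<6)|(h[...,0]>174))&(h[...,1]>190)&(h[...,2]>90)).astype(np.uint8)
    n,l,st,c=cv2.connectedComponentsWithStats(m)
    for i in range(1,n):
        if st[i,4]>150: 
            w=wrist2w(c[i],105,s); 
            if w[0]>430 and abs(w[0]-510)<60 and abs(w[1]+10)<70:
                ys,xs=np.where(l==i); P=np.array([wrist2w((x,y),105,s)[:2] for x,y in zip(xs,ys)])
                v=np.linalg.svd(P-P.mean(0))[2][0]; v*=-np.sign(v[1]); print(st[i],P.mean(0).round(1),'dir',np.arctan2(v[1],v[0]))
s1=np.load('s1.npy',allow_pickle=True).item()
o=cv2.cvtColor(cv2.resize(cv2.imread('pics/w1.png'),(640,400),interpolation=cv2.INTER_AREA),cv2.COLOR_BGR2RGB)
red(o,s1); red(im,s)
```

```text
38.85 [508.38721195 -76.72371265 228.12192081] (np.float64(3.1412888742282883), array([-0.00110719,  0.00109367, -0.99999879])) -0.11523517355883213
[374 179  62  37 502] [511.9  -2.5] dir -1.214835762362723
[367 181  61  20 361] [508.7   5.2] dir -1.4199906903262671
```

View pics/w10.png

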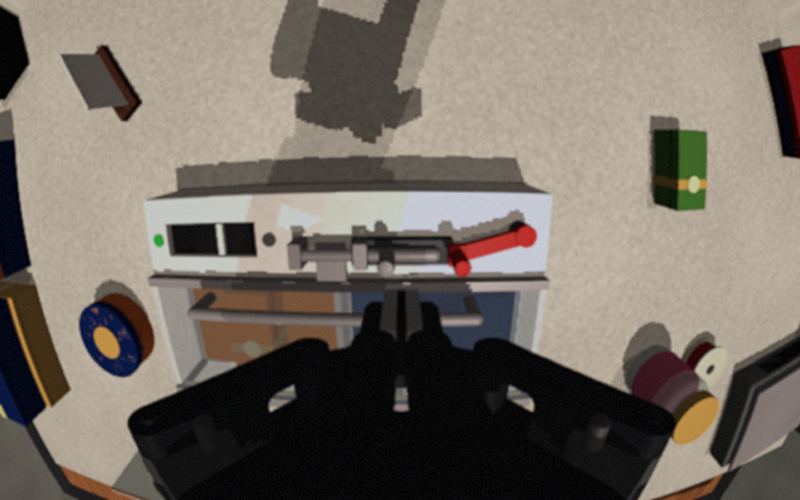

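Pivot (525,236) and peg (463,269) have the same offset as at the start, the lid is shut, and the bolt is home with its knob at (386,268). Next is the switch, whose rib is at (222,239).

Run:
```python
from h import *
s=robot.observe()
for n,x,y,z in(('rib',222,239,75),('slot+y edge',257,239,75),('slot-y',168,240,75),('slot front',213,223,75),('slot back',213,256,75),('dot',158,241,75),('knob',386,269,127),('peg',463,269,127)): print(n,wrist2w(((x+.5)/1.25-.5,(y+.5)/1.25-.5),z,s)[:2].round(1))
```

```text
rib [ 516.3 -227.6]
slot+y edge [ 516.5 -194.6]
slot-y [ 516.8 -285.1]
slot front [ 502.2 -234.8]
slot back [ 531.5 -238.7]
dot [ 517.7 -297.1]
knob [524.  -85.7]
peg [524.3 -34.1]
```

>>> servo_tool(steps=[[[-0.008, -0.05, 0.02], [0, 0, 0], 1], [[-0.008, -0.1, 0.05], [0, 0, 0], 1], [[-0.008, -0.134, 0.09], [0, 0, 0], 1], [[-0.008, -0.134, 0.125], [0, 0, 0], 1], [[-0.008, -0.134, 0.135], [0, 0, 0], 1]])

```text
clock: 39.4
eef_pos: [512.5, -209.9, 86.9]
orientation: [0.001, 1.0, 0.004, -0.006]
contact_force: [-0.7, 0.5, -0.9]
grip_width: 0.4
gripper_force: 0.0
```

>>> servo_tool(steps=[[[0, 0, 0], [0, 0, 0], 1], [[0, 0, 0], [0, 0, 0], 1], [[0, 0, 0], [0, 0, 0], 1]])

```text
clock: 39.7
eef_pos: [518.2, -211.4, 96.6]
orientation: [-0.0, 1.0, -0.001, 0.002]
contact_force: [-0.6, 0.6, 1.3]
grip_width: -0.1
gripper_force: 0.0
```

>>> servo_tool(steps=[[[0, 0, 0.006], [0, 0, 0], 1], [[0, 0, 0.012], [0, 0, 0], 1], [[0, 0, 0.017], [0, 0, 0], 1], [[0, 0, 0.019], [0, 0, 0], 1], [[0, 0, 0.019], [0, 0, 0], 1]])

```text
clock: 40.2
eef_pos: [516.1, -211.4, 74.4]
orientation: [0.0, 1.0, 0.0, -0.001]
contact_force: [-0.9, -0.1, -0.8]
grip_width: 0.1
gripper_force: 0.0
```

>>> servo_tool(steps=[[[0, 0, 0], [0, 0, 0], 1], [[0, 0, 0], [0, 0, 0], 1]])

```text
clock: 40.4
eef_pos: [516.6, -211.7, 75.2]
orientation: [0.0, 1.0, -0.0, 0.0]
contact_force: [0.5, 0.7, 0.1]
grip_width: 0.2
gripper_force: 0.0
```

>>> servo_tool(steps=[[[0, 0, 0.001], [0, 0, 0], 1], [[0, 0, 0.002], [0, 0, 0], 1], [[0, 0, 0.003], [0, 0, 0], 1], [[0, 0, 0.003], [0, 0, 0], 1]])

```text
clock: 40.8
eef_pos: [516.4, -211.5, 71.8]
orientation: [0.0, 1.0, 0.0, -0.0]
contact_force: [-0.4, 0.2, -0.5]
grip_width: 0.1
gripper_force: 0.0
```

>>> servo_tool(steps=[[[0, 0, 0.001], [0, 0, 0], 1], [[0, 0, 0.0015], [0, 0, 0], 1], [[0, 0, 0.0015], [0, 0, 0], 1]])

```text
clock: 41.1
eef_pos: [516.4, -211.5, 70.4]
orientation: [0.0, 1.0, 0.0, -0.0]
contact_force: [-0.4, 0.8, -1.3]
grip_width: 0.0
gripper_force: 0.0
```

>>> servo_tool(steps=[[[0, -0.005, 0], [0, 0, 0], 1], [[0, -0.01, 0], [0, 0, 0], 1], [[0, -0.015, 0], [0, 0, 0], 1], [[0, -0.02, 0], [0, 0, 0], 1], [[0, -0.025, 0], [0, 0, 0], 1]])

```text
clock: 41.6
eef_pos: [516.6, -236.9, 70.6]
orientation: [0.0, 1.0, 0.0, 0.0]
contact_force: [0.1, 2.2, 1.1]
grip_width: -0.3
gripper_force: 0.9
```

>>> servo_tool(steps=[[[0, -0.002, 0], [0, 0, 0], 1], [[0, -0.004, 0], [0, 0, 0], 1], [[0, -0.006, 0], [0, 0, 0], 1], [[0, -0.007, 0], [0, 0, 0], 1], [[0, -0.007, 0], [0, 0, 0], 1]])

```text
clock: 42.1
eef_pos: [516.5, -243.8, 70.6]
orientation: [0.0, 1.0, -0.0, 0.0]
contact_force: [0.8, 1.0, 0.6]
grip_width: -0.1
gripper_force: 0.3
```

>>> servo_tool(steps=[[[0, -0.002, 0], [0, 0, 0], 1], [[0, -0.004, 0], [0, 0, 0], 1], [[0, -0.006, 0], [0, 0, 0], 1], [[0, -0.006, 0], [0, 0, 0], 1]])

```text
clock: 42.5
eef_pos: [516.4, -245.2, 70.4]
orientation: [0.001, 1.0, 0.005, -0.001]
contact_force: [1.1, 12.3, 5.1]
grip_width: -0.0
gripper_force: 6.8
```

>>> servo_tool(steps=[[[0, 0.01, 0], [0, 0, 0], 1], [[0, 0.012, -0.03], [0, 0, 0], 1], [[0, 0.05, -0.07], [0, 0, 0], 1], [[0.005, 0.1, -0.11], [0, 0, 0], 1], [[0.008, 0.135, -0.15], [0, 0, 0], 1]])

```text
clock: 43.0
eef_pos: [509.0, -129.1, 204.9]
orientation: [0.001, 1.0, -0.0, -0.001]
contact_force: [0.7, -0.1, -0.3]
grip_width: -0.4
gripper_force: 0.0
```

>>> servo_tool(steps=[[[0, 0.03, -0.01], [0, 0, 0], 1], [[0, 0.03, -0.01], [0, 0, 0], 1], [[0, 0.03, -0.01], [0, 0, 0], 1], [[0, 0.03, -0.01], [0, 0, 0], 1]])

```text
clock: 43.4
eef_pos: [509.4, -100.8, 213.2]
orientation: [0.001, 1.0, -0.0, -0.001]
contact_force: [-0.2, 0.8, -0.5]
grip_width: 0.2
gripper_force: 0.0
```

Run:
```python
from h import *
s=robot.observe(); print(s['clock'],s['eef_pos'])
im=imaging.capture('wrist'); save(im,'w11.png')
g=im.max(2)
ys=np.arange(-190,-295,-3)
print([(int(y),int(g[tuple(np.round(w2wrist((516.5,y,75),s)[::-1]).astype(int))])) for y in ys])
# compare case features with previous picture through reprojection
print([(n,w2wrist(p,s).round(1),im[tuple(np.round(w2wrist(p,s)[::-1]).astype(int))]) for n,p in(('peg',(524.3,-34.1,127)),('pivot',(509,18,100)),('lid front',(548,-200,86)))])
```

```text
43.4 [ 509.36407561 -100.81076061  213.17083622]
[(-190, 104), (-193, 194), (-196, 161), (-199, 16), (-202, 17), (-205, 19), (-208, 18), (-211, 14), (-214, 17), (-217, 19), (-220, 17), (-223, 11), (-226, 20), (-229, 18), (-232, 20), (-235, 19), (-238, 24), (-241, 22), (-244, 23), (-247, 22), (-250, 153), (-253, 202), (-256, 117), (-259, 18), (-262, 17), (-265, 20), (-268, 18), (-271, 19), (-274, 18), (-277, 21), (-280, 35), (-283, 74), (-286, 109), (-289, 194), (-292, 144)]
[('peg', array([402.8, 219.1]), array([189,  51,  47], dtype=uint8)), ('pivot', array([450.6, 192.2]), array([188,  41,  38], dtype=uint8)), ('lid front', array([218. , 227.9]), array([39, 36, 37], dtype=uint8))]
```

```bash
python3 -c "
from bench import workorder
print(workorder.close_job())"
```

```text
the job is handed in; nothing more can be done
None
```

I've handed the job in, with no verdict returned: two blue boxes and one orange box stand upright in their matching bays, the lid is shut, the bolt home, the keeper back behind it and the switch fully at the green dot; one blue box shifted about 4 cm inside its bay after I set it down, but it still stands upright there.

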